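# Change the spool on the wire stand

### The job

Change the wire spool on the bench stand: set the brass brake weight and the black pressure disc aside, side by side on the rubber mat, move the empty spool to the free peg of the wooden rack, fit the larger of the rack's two full spools on the spindle, and put the pressure disc and, on top of it, the brake weight back on. Lower each part into place rather than dropping it, and leave the smaller spool on its peg.

Things in the scene. Friction and masses are not known exactly. Their poses are not given: they have to be found in the camera images.
- brake_weight_center (a point): brake weight: plain brass cylinder, 30 mm diameter, 30 mm high; it slips loosely over the spindle (no thread) by a blind bore in its underside, 14 mm wide and 20 mm deep, so its closed top is up. It starts on top of the pressure disc on the stand. The point is its centre, half-way up; z up.
- pressure_disc_center (a point): pressure disc: black ring, 42 mm diameter, 10 mm thick, felt underneath; a 14 mm bore runs through it along its z axis (up). It starts on the empty spool, under the brake weight. The point is its centre, 5 mm above its underside.
- empty_spool_center (a point): empty spool: grey, spoked flanges of 50 mm diameter, 26 mm high, bare thin barrel without wire; a 14 mm bore runs through it along its z axis (up). It starts on the stand, under the disc. It can be gripped across the flanges. The point is its centre, half-way up.
- large_spool_center (a point): larger full spool: the same grey spool (50 mm diameter, 26 mm high, 14 mm bore) wound full of brass wire; it starts on one of the rack's pegs. The point is its centre, half-way up.
- small_spool_center (a point): smaller full spool: grey with brass wire, 38 mm diameter, 26 mm high; it stays on its peg of the rack. The point is its centre, half-way up.
- spool_stand: the fixed stand: dark steel base plate, 10 mm thick, 92 mm wide (its y), from 53 mm on the -x side to 97 mm on the +x side of the spindle. Origin on the spindle's axis at worktop height. A thin wire guide 43 mm high stands 82 mm from the spindle on the +x side, so close the fingers along y.
- spindle_top (a point): tip of the stand's upright steel spindle, 67 mm above the worktop, hidden in the brake weight at the start; 9 mm thick, conical in the top 6 mm. Seated heights of the centres above the worktop: spool 28 mm (on a seat at 15 mm), disc on the spool 46 mm, weight on the disc 66 mm.
- free_peg (a point): tip of the vacant peg of the spool rack, 34 mm above the worktop. The rack is a fixed plank, 184 x 66 mm, 14 mm thick, with three 9 mm pegs 20 mm high in a row along the point's x: this one, and at +56 and +112 mm those that hold the full spools (either order). A seated spool's centre is 27 mm above the worktop. Close the fingers along y: neighbours stand close along x.
- rubber_mat: black rubber mat, fixed, 170 mm (its x) by 90 mm (its y), 3 mm thick, empty at the start; the side area. Origin at the centre of its underside. (Round about: the head of a microscope overhangs the back left of the worktop, 0.21 m up and higher, from x = 0.56 m on, y = 0.14 to 0.37 m; carry things in front of it.)

How it is judged:
By the outcome, as a careful person would: the job done as asked, in the order asked, and still so for the second after the job is handed in, with the robot touching nothing.
It also fails if it takes over 125 s, if anything falls off the work surface, if the arm or the gripper's body presses on something with over 40 N, if the wrist force passes 120 N, or if a joint passes its speed limit or range.

### The arm

A 6-joint arm with a two-finger parallel gripper is mounted at the origin on a cart in front of the work surface, level with it; the furniture and walls round the work are solid. World frame = base frame: x ahead of the robot, y to its left, z up, the work surface at z = 0. Lengths are in mm, angles in rad, forces in N, time in s.
With the tool pointing down it reaches from about 325 to 900 mm from the base axis. Payload 3.5 kg.
Tool frame: the origin (TCP) lies midway between the tips of the shut fingers; the grasp point (between the pads) lies 19 mm behind it; y points along the fingers, x is the direction in which the jaws open and shut, and the axes are right-handed (so a half turn about y gives the same grasp; the last joint's range is limited). The gripper opens to 85 mm and grips with 20 to 120 N. Pads are 22 mm wide; open, the fingers measure 114 mm over their backs; the gripper's body (76 mm by 85 mm) begins 54 mm behind the grasp point. The pads swing forward as they close: fully open they stand 13 mm farther back than shut.
Start: joints at [-0.103, 0.276, -0.026, 1.268, 0, 1.467], TCP at [624.997, -0.01, 231.313] pointing down, gripper open.
Joint ranges: [-3.12, 3.12], [-0.85, 1.88], [-1.08, 1.24], [-1.95, 2.15], [-1.57, 1.53], [-3.14, 3.14]. Speed limits (rad/s): [2.57, 2.57, 3.14, 3.14, 3.14, 3.14].

### API

Orientations are given as a unit quaternion [x, y, z, w].
In Python, from rig import r, camera, camera_model, job gives the robot as it stands. The module is installed in compiled form; this text tells all that it offers.
- The arm moves only by the tool jog_arm, never from a script. Its argument "targets" is a list of rows, each a list of 7 numbers: the shift along the tool's x, y, z in m, then the turn, a rotation vector about the tool's x, y, z in degrees, then the opening, from 0 (shut) to 1 (fully open). A call has 1 to 8 rows; each row is the pose to reach, as a shift and turn from the pose measured when the call began, along the tool's axes at that moment; what a row does not reach only later rows make up. A row lasts 1/12 s, in which the tool goes at most 41.7 mm and 7.16 degrees, less where a joint would pass 70% of its speed; a pose out of reach is approached as far as the arm can. A call with a gripper value outside its range is refused whole. The fingers move at their own pace and stop on an object; the grip force is fixed at half the most. Time passes only in rows, so rows that repeat a pose let the fingers close. It gives the time, the measured TCP pose, the force and the opening at its end, in the units of the state.
- r.get_state(): the state, without advancing time (a new reading comes with each control period).
- camera(name): name is "scene" or "side" or "wrist"; returns the picture (420x560x3 uint8, red, green, blue); there is no depth.
- camera_model(name): a dict with "K" (3x3 intrinsics, pixels), "R" (3x3) and "t" (3): a world point X has camera coordinates R X + t; the wrist camera has in their place "hand_eye" (4x4, takes a point from camera to tool coordinates, whose origin is the TCP and whose axes are the tool frame's). Camera axes: x right, y down, z forward; pixel columns grow to the right and rows downward; lengths in mm; the calibration is good to about 2 mm. A picture is of the moment at which its call begins: read the wrist's pose just before it. camera_model takes no time and is no camera call.
- job.close_job(): hands the job in, once; it reports no verdict.
The state is a dict: "t": time; "joints": joint angles; "qvel": joint speeds; "joint_torque": joint torques, N m; "position": TCP position; "orientation": TCP orientation; "wrist_force": force on the tool from outside, world axes, zero at the start; "moment": the same for the moment, N m; "grip_width": finger opening in mm.
Only numpy, scipy, OpenCV 4.12 (cv2) and the standard library are available. Lean on these libraries where they do the work, as an engineer would, in place of code of your own. Each camera call takes 0.05 s, during which the arm holds its last target.

## Working session

There is one attempt and no reset: what is moved stays moved. The work goes in short steps, Python scripts to look and compute and a tool call to move; the robot and the scene stay as the last step left them, time stands still between calls to the robot, and variables do not carry over. Pictures are saved under pics/ and viewed, and the job is handed in when it is done.

Besides the shell and the picture viewer there is one more tool, called as a command line: name --pt "numbers of a row" for each row, then --argument value for the rest. jog_arm: Moves the arm, as the interface text tells. Its arguments: {"type":"object","properties":{"targets":{"type":"array"}},"required":["targets"]}

```bash
mkdir -p pics
cat > h.py <<'E'
from rig import r, camera, camera_model, job
import numpy as np, cv2
from scipy.spatial.transform import Rotation as Ro
def snap(n,f):
    im=camera(n); cv2.imwrite('pics/'+f+'.png',im[:,:,::-1]); return im
def crop(src,f,x0,y0,x1,y1,s):
    im=cv2.imread('pics/'+src+'.png')[y0:y1,x0:x1]; cv2.imwrite('pics/'+f+'.png',cv2.resize(im,None,fx=s,fy=s,interpolation=cv2.INTER_CUBIC))
def cam(n,st=None):
    m=camera_model(n); K=np.array(m['K'])
    if 'hand_eye' in m:
        st=st or r.get_state(); H=np.array(m['hand_eye'])
        Rt=Ro.from_quat(st['orientation']).as_matrix()
        Rwc=Rt@H[:3,:3]; c=Rt@H[:3,3]+np.array(st['position'])
        return K,Rwc.T,-Rwc.T@c
    return K,np.array(m['R']),np.array(m['t'])
def proj(n,X,st=None):
    K,R,t=cam(n,st); p=K@(R@np.array(X,float)+t); return p[:2]/p[2]
def onz(n,uv,z,st=None):
    K,R,t=cam(n,st); d=R.T@np.linalg.inv(K)@np.array([uv[0],uv[1],1.]); c=-R.T@t
    return c+d*(z-c[2])/d[2]
def tri(obs):
    A=[];b=[]
    for n,uv,st in obs:
        K,R,t=cam(n,st); d=R.T@np.linalg.inv(K)@np.array([uv[0],uv[1],1.]); d/=np.linalg.norm(d); c=-R.T@t
        P=np.eye(3)-np.outer(d,d); A.append(P); b.append(P@c)
    return np.linalg.lstsq(np.vstack(A),np.hstack(b),rcond=None)[0]
E
python3 - <<'E'
from h import *
np.set_printoptions(precision=2,suppress=True)
st=r.get_state(); print(st)
for n in('scene','side','wrist'):
    snap(n,n+'0'); m=camera_model(n); print(n,np.array(m['K']).tolist()); K,R,t=cam(n); print(-R.T@t, R[2])
print(Ro.from_quat(st['orientation']).as_matrix())
E
```

```text
{'t': 0.0, 'joints': array([-0.1 ,  0.28, -0.03,  1.27, -0.  ,  1.47]), 'qvel': array([-0.,  0.,  0., -0.,  0.,  0.]), 'joint_torque': array([ -0.  , -44.55,  29.52,   0.02,  -0.  ,  -0.  ]), 'position': array([624.19,   0.08, 230.12]), 'orientation': array([-0.71,  0.  ,  0.  ,  0.71]), 'wrist_force': array([-0.32,  0.02, -0.93]), 'moment': array([-0.01, -0.01,  0.05]), 'grip_width': 86.14197088777011}
scene [[522.4580417460298, 0.0, 282.0199952222403], [0.0, 522.4580417460298, 203.58971888129048], [0.0, 0.0, 1.0]]
[ -97.42 -626.57  521.34] [ 0.57  0.69 -0.44]
side [[543.5020331129924, 0.0, 286.8289814645637], [0.0, 543.5020331129924, 207.37479518721292], [0.0, 0.0, 1.0]]
[ 155.5  1044.49  537.07] [ 0.28 -0.86 -0.41]
wrist [[370.1557971694141, 0.0, 277.8274840669145], [0.0, 370.1557971694141, 210.7188296919017], [0.0, 0.0, 1.0]]
[625.5   78.81 372.04] [-0.   -0.31 -0.95]
[[ 1. -0. -0.]
 [ 0.  0.  1.]
 [-0. -1.  0.]]
```

View pics/scene0.png

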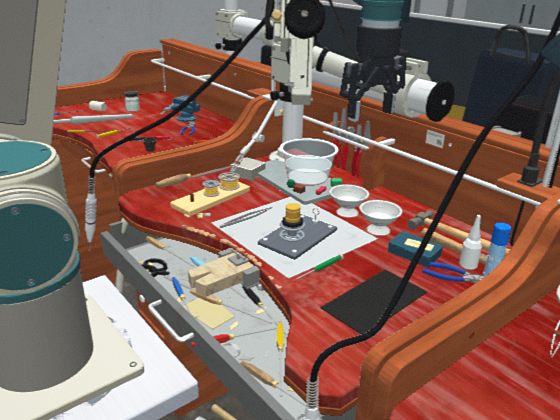

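View pics/side0.png

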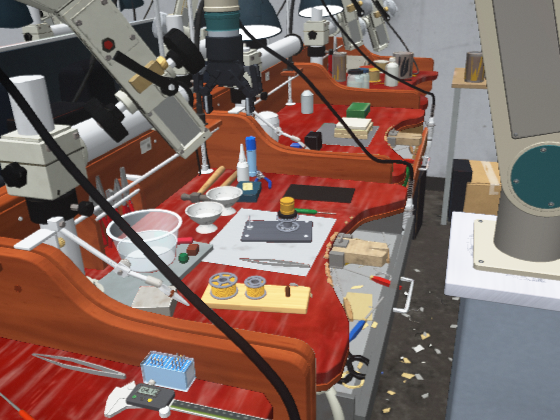

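View pics/wrist0.png

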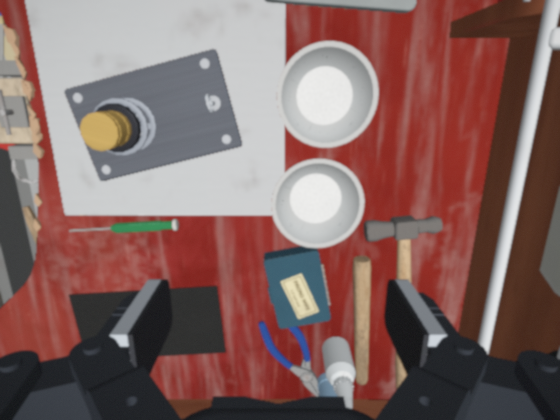

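Run:
```python
from h import *
crop('scene0','c1',165,165,265,220,8)
crop('scene0','c2',240,190,350,265,7)
crop('side0','c3',195,265,315,320,6)
crop('side0','c4',230,185,320,250,8)
crop('wrist0','c5',50,40,250,190,4)
crop('wrist0','c6',50,270,250,420,4)
crop('scene0','c7',310,260,440,345,6)
```

```text
(no output)
```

View pics/c1.png

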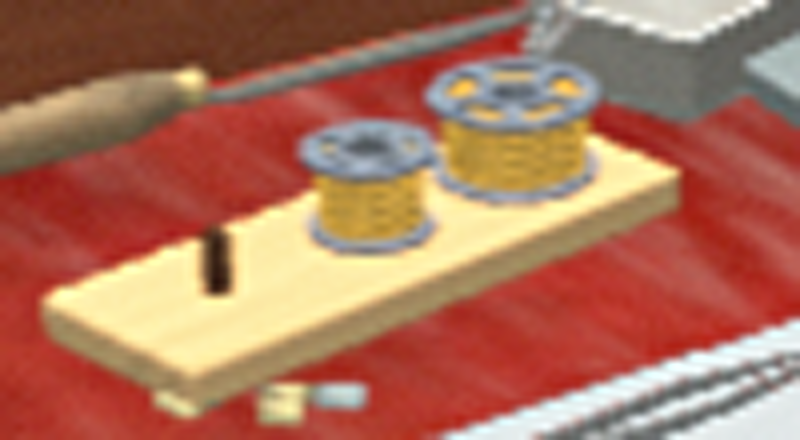

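View pics/c2.png

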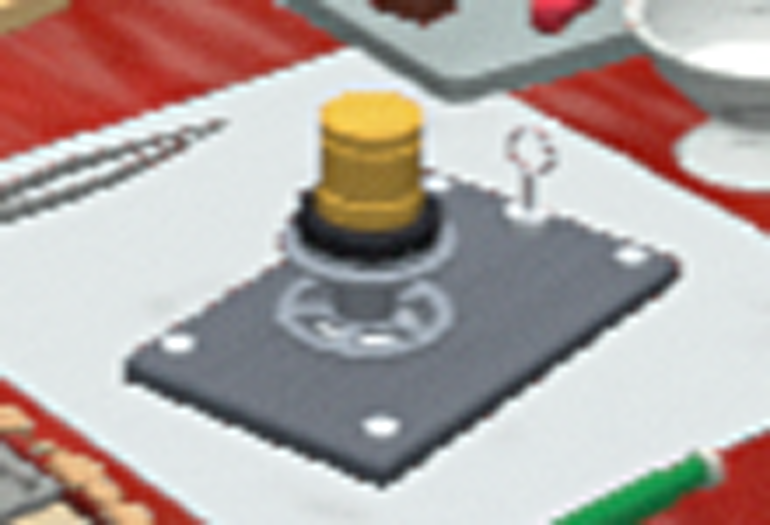

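View pics/c3.png

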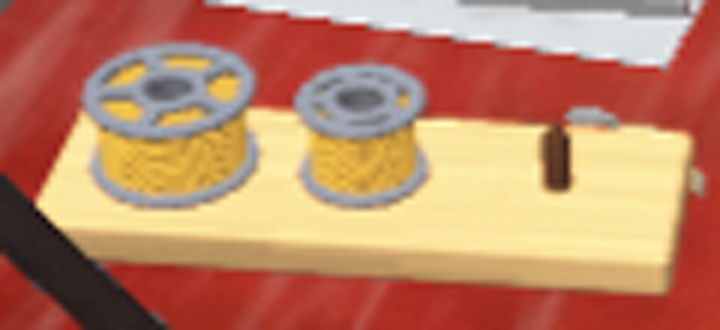

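View pics/c4.png

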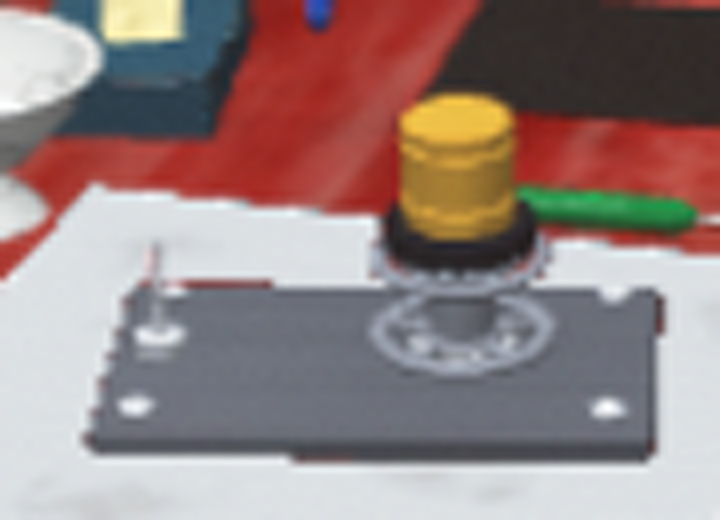

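View pics/c5.png

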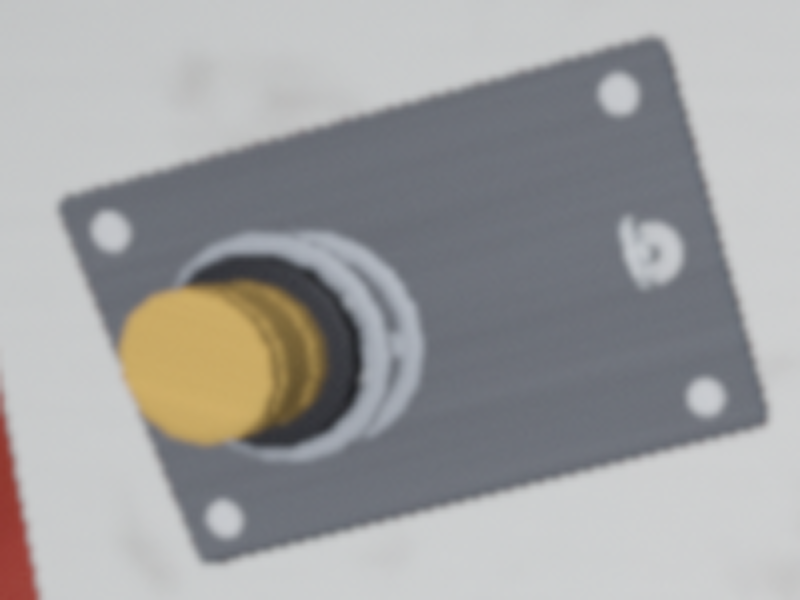

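View pics/c7.png

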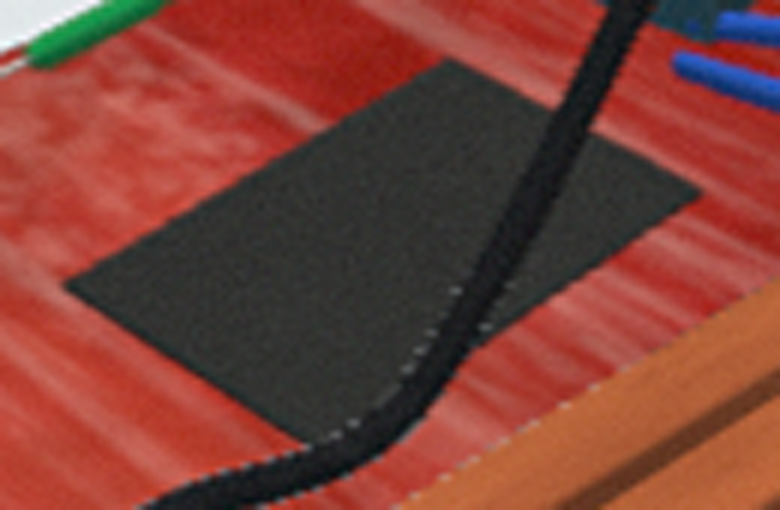

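Run:
```python
from h import *
np.set_printoptions(precision=1,suppress=True)
P=[onz('wrist',p,10) for p in [(65.5,90.75),(215,49.5),(241.2,145),(101.8,180)]]
print('plate',P,[np.linalg.norm(P[i]-P[i-3]) for i in range(4)])
print('weight',onz('wrist',(98.8,131.2),81),onz('scene',(293,206.4),81),onz('side',(287.1,200),81),tri([('wrist',(98.8,131.2),None),('scene',(293,206.4),None),('side',(287.1,200),None)]))
for n,s,d,z in[('peg',(192,194),(288,286.7),34),('large',(229.25,176.6),(223,279.7),40),('small',(210.9,183.75),(255,281.2),40)]:
    print(n,onz('scene',s,z),onz('side',d,z),tri([('scene',s,None),('side',d,None)]))
print('mat scene',[onz('scene',p,3) for p in [(385,270),(427.5,291.7),(320.8,307.5)]])
ax=(P[1]-P[0]+P[2]-P[3]);print(np.degrees(np.arctan2(ax[1],ax[0])))
```

```text
plate [array([427. ,  79.4,  10. ]), array([568.2, 114.8,  10. ]), array([589.2,  29.3,  10. ]), array([448.5,  -5.6,  10. ])] [np.float64(145.49400473579473), np.float64(88.088525659934), np.float64(144.98316272894493), np.float64(87.70776088031057)]
weight [486.5  49.5  81. ] [481.3  43.2  81. ] [480.  56.  81.] [484.2  48.2  77.5]
peg [404.5 291.7  34. ] [401.7 302.2  34. ] [405.2 295.8  30.9]
large [515.5 312.4  40. ] [513.2 319.7  40. ] [516.3 315.1  37.8]
small [459.7 302.7  40. ] [458.2 309.6  40. ] [460.6 305.6  38. ]
mat scene [array([ 552.6, -133.7,    3. ]), array([ 559.6, -221.7,    3. ]), array([ 386., -144.,    3.])]
14.014172540474235
```

View pics/c6.png

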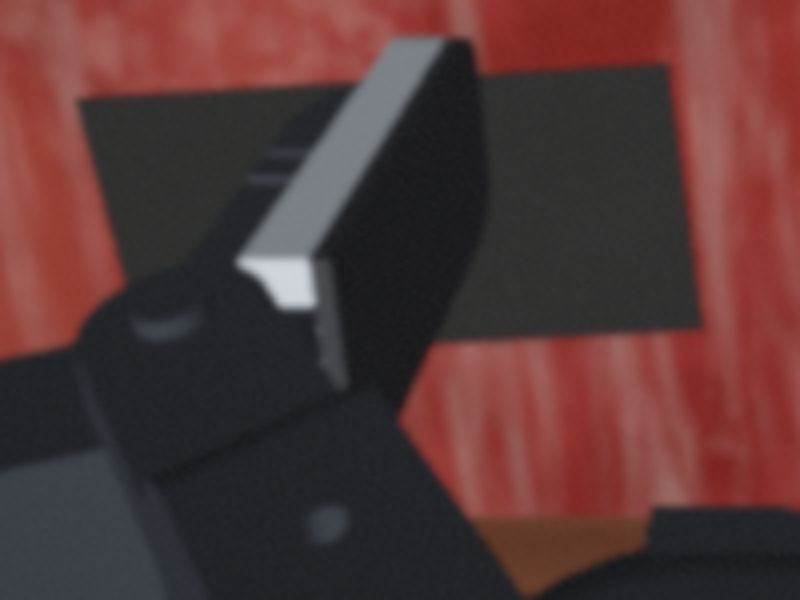

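jog_arm --pt "-0.0175 0.004 0.006 0 -7 0 1" --pt "-0.035 0.008 0.012 0 -14 0 1" --pt "-0.0525 0.012 0.018 0 -21 0 1" --pt "-0.07 0.016 0.024 0 -28 0 1" --pt "-0.0875 0.02 0.03 0 -35 0 1" --pt "-0.105 0.024 0.036 0 -42 0 1" --pt "-0.1225 0.028 0.042 0 -49 0 1" --pt "-0.14 0.03 0.048 0 -56 0 1"

```text
t: 0.82
position: [482.8, 48.3, 199.8]
orientation: [-0.623, -0.333, 0.335, 0.624]
wrist_force: [-0.1, 0.1, 0.5]
grip_width: 85.2
```

jog_arm --pt "0 0 0 0 -7 0 1" --pt "0 0 0 0 -14 0 1" --pt "0 0 0 0 -21 0 1" --pt "0 0 0 0 -28 0 1" --pt "0 0 0 0 -35 0 1" --pt "0 0 0 0 -42 0 1" --pt "0 0 0 0 -48 0 1" --pt "0 0 0 0 -48 0 1"

```text
t: 1.48
position: [482.5, 48.4, 199.5]
orientation: [-0.432, -0.558, 0.56, 0.434]
wrist_force: [-0.4, 0.1, -0.2]
grip_width: 85.3
```

```bash
cat >> h.py <<'E'
def goto(x,y,z,yaw,st=None):
    """print shift (m) & rotvec deg in tool axes to reach world TCP & yaw deg"""
    st=st or r.get_state()
    R=Ro.from_quat(st['orientation']).as_matrix()
    c,s=np.cos(np.radians(yaw)),np.sin(np.radians(yaw))
    T=np.array([[c,0,-s],[s,0,c],[0,-1,0]])
    d=R.T@(np.array([x,y,z])-st['position'])/1000
    rv=Ro.from_matrix(R.T@T).as_rotvec(degrees=True)
    print('t',round(st['t'],2),'pos',np.round(st['position'],1),'yaw',round(np.degrees(np.arctan2(R[1,0],R[0,0])),2),'dn',np.round(R[:,1],3),'F',np.round(st['wrist_force'],1),'w',round(st['grip_width'],1))
    print('shift',np.round(d,4),'rot',np.round(rv,2))
E
python3 - <<'E'
from h import *
goto(484,48,150,104)
print(r.get_state()['joints'])
snap('wrist','w1')
E
```

```text
t 1.48 pos [482.5  48.4 199.5] yaw 104.44 dn [-0.004  0.    -1.   ] F [-0.4  0.1 -0.2] w 85.3
shift [-0.0008  0.0495 -0.0016] rot [-0.21  0.44  0.07]
[-3.36125358e-02  5.06744978e-02 -3.64186417e-01  1.15982661e+00
  1.68067826e-04 -2.85661229e-01]
```

View pics/w1.png

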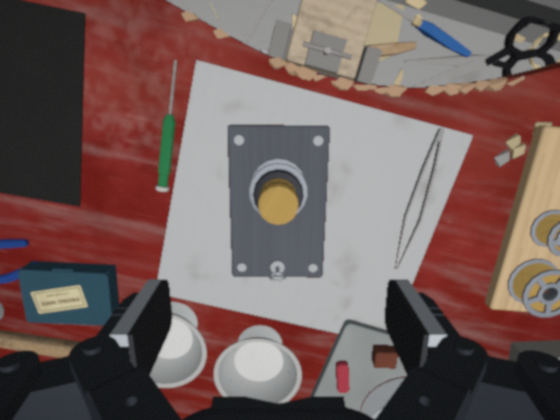

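Run:
```python
from h import *
crop('w1','w1c',210,110,350,290,4)
im=cv2.imread('pics/w1.png');
```

```text
(no output)
```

View pics/w1c.png

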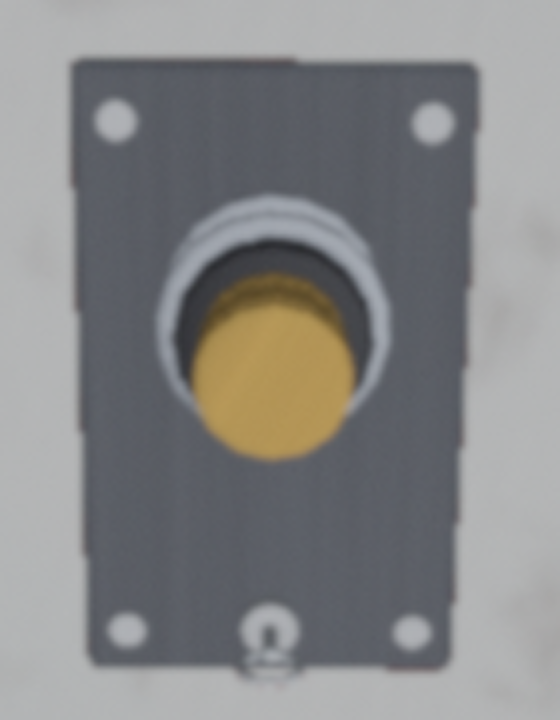

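Run:
```python
from h import *
np.set_printoptions(precision=1,suppress=True)
f=lambda x,y:(x/4+210-.4,y/4+110-.4)
print('weight',onz('wrist',f(273,381),81))
P=[onz('wrist',f(*p),10) for p in [(74,60),(477,63),(452,668),(88,668)]]
print(P,[np.linalg.norm(P[i]-P[i-3]) for i in range(4)])
ax=P[3]-P[0]+P[2]-P[1]; u=ax[:2]/np.linalg.norm(ax[:2]); print(np.degrees(np.arctan2(u[1],u[0])))
back=(P[0]+P[1])/2; c=sum(P)/4; print('spindle from plate', c[:2]-22*u, back[:2]+53*u)
goto(484,48,110,104)
```

```text
weight [483.5  48.8  81. ]
[array([443.9,  -6.1,  10. ]), array([422.8,  79.6,  10. ]), array([565.6, 115.7,  10. ]), array([587.8,  27.9,  10. ])] [np.float64(88.1620205156855), np.float64(147.3114656954329), np.float64(90.6357024381742), np.float64(147.9138653476741)]
13.728856467929617
spindle from plate [483.7  49.1] [484.8  49.3]
t 1.53 pos [482.5  48.3 199.5] yaw 104.22 dn [-0.  0. -1.] F [-0.1 -0.4  0.3] w 85.1
shift [-0.   0.1 -0. ] rot [-0.2  0.2  0.1]
```

jog_arm --pt "0 0.02 -0.0004 0 0 0 1" --pt "0 0.04 -0.0008 0 0 0 1" --pt "0 0.06 -0.0012 0 0 0 1" --pt "0 0.08 -0.0015 0 0 0 1" --pt "0 0.1 -0.0015 0 0 0 1" --pt "0 0.12 -0.0015 0 0 0 1" --pt "0 0.14 -0.0015 0 0 0 1" --pt "0 0.1445 -0.0015 0 0 0 1"

```text
t: 2.2
position: [480.4, 48.8, 51.9]
orientation: [-0.432, -0.555, 0.56, 0.438]
wrist_force: [-2.0, 0.1, -0.7]
grip_width: 85.5
```

jog_arm --pt "0 0 0 0 0 0 1" --pt "0 0 0 0 0 0 1"

```text
t: 2.37
position: [479.8, 48.8, 51.7]
orientation: [-0.432, -0.555, 0.56, 0.439]
wrist_force: [-1.5, -0.2, -0.3]
grip_width: 85.2
```

Run:
```python
from h import *
goto(484,49,54.6,104)
snap('wrist','w2');snap('side','s2')
crop('side','x',0,0,1,1,1) if 0 else None
crop('s2','s2c',220,165,340,255,6)
```

```text
t 2.37 pos [479.8  48.8  51.7] yaw 104.0 dn [-0.011  0.    -1.   ] F [-1.5 -0.2 -0.3] w 85.2
shift [-0.0008 -0.0029 -0.0041] rot [-0.63 -0.    0.19]
```

View pics/w2.png

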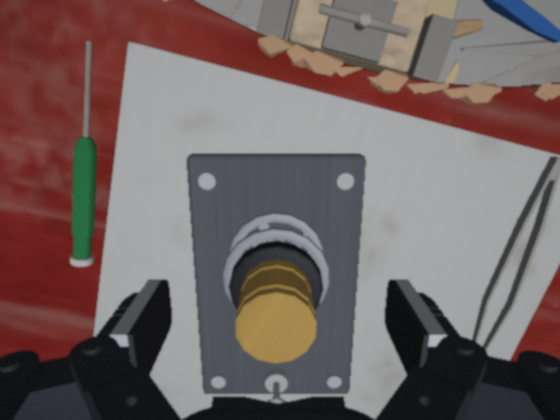

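View pics/s2c.png

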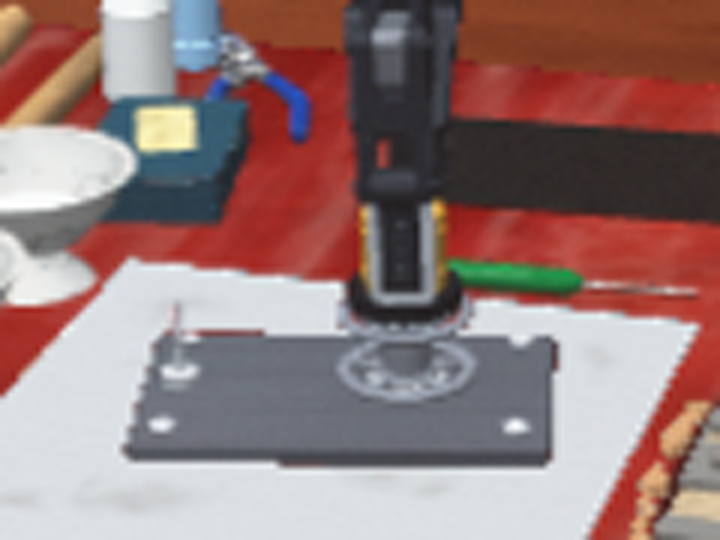

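jog_arm --pt "-0.0004 -0.0015 -0.002 -0.3 0 0.1 1" --pt "-0.0008 -0.003 -0.004 -0.6 0 0.2 1" --pt "-0.0008 -0.003 -0.004 -0.6 0 0.2 1" --pt "-0.0008 -0.003 -0.004 -0.6 0 0.2 1"

```text
t: 2.8
position: [486.3, 49.0, 56.8]
orientation: [0.437, 0.558, -0.556, -0.434]
wrist_force: [-0.5, -0.2, -0.3]
grip_width: 85.7
```

Run:
```python
from h import *
goto(484,49,54.6,104)
```

```text
t 2.8 pos [486.3  49.   56.8] yaw 104.03 dn [ 0.005 -0.    -1.   ] F [-0.5 -0.2 -0.3] w 85.7
shift [0.0006 0.0022 0.0023] rot [ 0.26  0.03 -0.09]
```

Run:
```python
from h import *
for i in range(6):
    camera('wrist'); s=r.get_state(); print(np.round(s['position'],1),np.round(Ro.from_quat(s['orientation']).as_matrix()[:,1],4),np.round(s['qvel'],4),np.round(s['joints'],4))
```

```text
[485.9  49.   56.5] [ 4.1e-03 -5.0e-04 -1.0e+00] [-0.0012  0.0054 -0.0076  0.0019 -0.0013 -0.0012] [-3.170e-02  1.994e-01 -5.335e-01  8.338e-01 -4.000e-04 -2.766e-01]
[485.7  49.   56.3] [ 3.5e-03 -4.0e-04 -1.0e+00] [ 0.001   0.0034 -0.0059 -0.0007 -0.0017 -0.0006] [-3.180e-02  1.996e-01 -5.338e-01  8.338e-01 -3.000e-04 -2.766e-01]
[485.5  49.   56.1] [ 3.1e-03 -5.0e-04 -1.0e+00] [ 0.0005  0.0021 -0.0019  0.0003  0.      0.0005] [-3.180e-02  1.998e-01 -5.340e-01  8.338e-01 -4.000e-04 -2.767e-01]
[485.4  49.   56. ] [ 2.9e-03 -5.0e-04 -1.0e+00] [-0.001   0.0036 -0.0026 -0.0015 -0.0019 -0.0008] [-3.180e-02  2.000e-01 -5.341e-01  8.338e-01 -4.000e-04 -2.767e-01]
[485.3  49.   55.9] [ 2.7e-03 -4.0e-04 -1.0e+00] [-0.0013  0.001  -0.0013  0.0005  0.001   0.0001] [-3.180e-02  2.001e-01 -5.342e-01  8.338e-01 -3.000e-04 -2.767e-01]
[485.3  49.   55.8] [ 2.7e-03 -4.0e-04 -1.0e+00] [-0.0003 -0.0002  0.0001  0.0003  0.0008  0.0001] [-3.180e-02  2.001e-01 -5.342e-01  8.337e-01 -3.000e-04 -2.767e-01]
```

jog_arm --pt "0.0002 0.0011 0.0012 0.1 0 0 1" --pt "0.0002 0.0011 0.0012 0.1 0 0 1" --pt "0.0002 0.0011 0.0012 0.1 0 0 1" --pt "0.0002 0.0011 0.0012 0.1 0 0 0.5" --pt "0.0002 0.0011 0.0012 0.1 0 0 0" --pt "0.0002 0.0011 0.0012 0.1 0 0 0" --pt "0.0002 0.0011 0.0012 0.1 0 0 0" --pt "0.0002 0.0011 0.0012 0.1 0 0 0"

```text
t: 3.77
position: [484.4, 48.9, 55.1]
orientation: [0.436, 0.557, -0.557, -0.435]
wrist_force: [0.4, 0.6, 0.0]
grip_width: 28.7
```

jog_arm --pt "0 0 0 0 0 0 0" --pt "0 0 0 0 0 0 0" --pt "0 0 0 0 0 0 0" --pt "0 0 0 0 0 0 0"

```text
t: 4.1
position: [484.4, 48.9, 55.1]
orientation: [0.436, 0.557, -0.557, -0.435]
wrist_force: [0.3, -0.2, -0.0]
grip_width: 28.2
```

jog_arm --pt "0 -0.01 0 0 0 0 0" --pt "0 -0.022 0 0 0 0 0" --pt "0 -0.036 0 0 0 0 0" --pt "0 -0.055 0 0 0 0 0" --pt "-0.012 -0.075 0 0 0 0 0" --pt "-0.03 -0.09 0.004 0 0 0 0" --pt "-0.058 -0.095 0.008 0 0 0 0" --pt "-0.09 -0.095 0.012 0 0 0 0"

```text
t: 4.77
position: [495.6, -41.6, 152.8]
orientation: [0.436, 0.559, -0.557, -0.433]
wrist_force: [2.0, -0.8, -1.2]
grip_width: 28.6
```

jog_arm --pt "-0.03 0 0.004 0 0 0 0" --pt "-0.06 0 0.008 0 0 0 0" --pt "-0.09 0 0.012 0 0 0 0" --pt "-0.115 0 0.016 0 0 0 0" --pt "-0.132 0 0.016 0 0 0 0" --pt "-0.14 0 0.016 0 0 0 0" --pt "-0.14 0 0.016 0 0 0 0" --pt "-0.14 0 0.016 0 0 0 0"

```text
t: 5.43
position: [514.2, -180.4, 152.9]
orientation: [0.436, 0.559, -0.557, -0.433]
wrist_force: [0.1, -0.0, -0.6]
grip_width: 28.8
```

Run:
```python
from h import *
snap('side','s3')
goto(513,-180,100,104)
snap('wrist','w3')
```

```text
t 5.48 pos [ 514.  -180.   152.9] yaw 104.22 dn [ 0.004  0.    -1.   ] F [ 0.3 -0.6 -1.7] w 28.7
shift [0.0003 0.0529 0.0012] rot [ 0.25  0.22 -0.06]
```

View pics/w3.png

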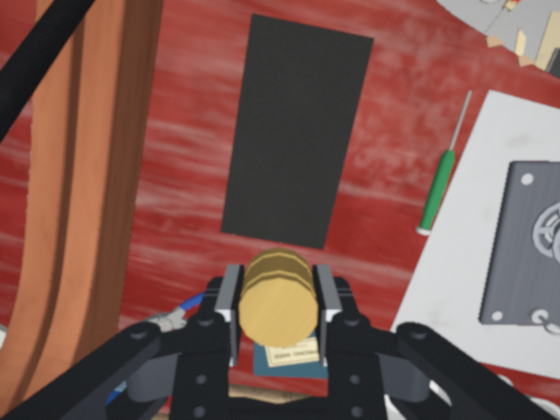

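View pics/s3.png

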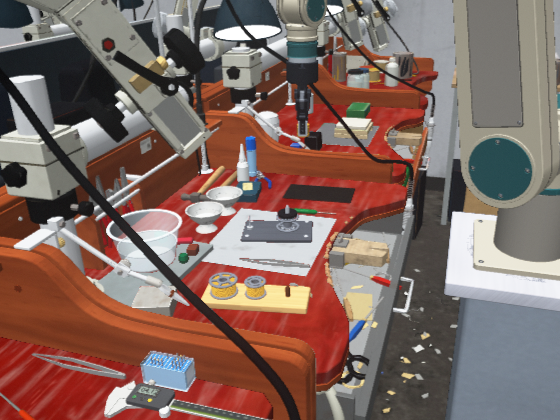

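Run:
```python
from h import *
np.set_printoptions(precision=1,suppress=True)
P=[onz('wrist',p,3) for p in [(252,14),(374,39),(325,248),(221,233)]]
print(P,[np.linalg.norm(P[i]-P[i-3]) for i in range(4)]);c=sum(P)/4;print(c)
u=P[3]+P[2]-P[0]-P[1];u/=np.linalg.norm(u);print(u,c+38*u,c-38*u)
# spindle tip / disc
```

```text
[array([ 393.3, -229.4,    3. ]), array([ 387.4, -140.8,    3. ]), array([ 552.8, -128.4,    3. ]), array([ 561.3, -217.4,    3. ])] [np.float64(88.769617175217), np.float64(165.8586916984627), np.float64(89.39968290721833), np.float64(168.37166853557812)]
[ 473.7 -179.     3. ]
[1.  0.1 0. ] [ 511.6 -176.2    3. ] [ 435.8 -181.7    3. ]
```

jog_arm --pt "0.001 0.025 0.0005 0 0 0 0" --pt "0.002 0.05 0.001 0 0 0 0" --pt "0.003 0.075 0.001 0.2 0 0 0" --pt "0.003 0.1 0.001 0.2 0 0 0" --pt "0.003 0.118 0.001 0.2 0 0 0" --pt "0.003 0.127 0.001 0.2 0 0 0" --pt "0.003 0.13 0.001 0.2 0 0 0" --pt "0.003 0.13 0.001 0.2 0 0 0"

```text
t: 6.2
position: [512.4, -176.1, 22.5]
orientation: [-0.434, -0.558, 0.558, 0.434]
wrist_force: [-0.7, -0.6, -1.6]
grip_width: 28.6
```

```bash
cat >> h.py <<'E'
def settle(n=8):
    p=None
    for i in range(n):
        camera('side'); s=r.get_state()
        if p is not None and np.linalg.norm(s['position']-p)<.12: break
        p=s['position']
E
python3 - <<'E'
from h import *
settle();goto(512,-177,7.1,104)
E
```

```text
t 6.6 pos [ 513.4 -177.4   23.6] yaw 104.25 dn [ 0.002 -0.002 -1.   ] F [ 0.1  0.2 -0.5] w 28.8
shift [0.0008 0.0165 0.0013] rot [ 0.11  0.25 -0.12]
```

jog_arm --pt "0 0.004 0 0 0 0 0" --pt "0 0.008 0 0 0 0 0" --pt "0 0.011 0 0 0 0 0" --pt "0 0.0135 0 0 0 0 0" --pt "0 0.015 0 0 0 0 0" --pt "0 0.0155 0 0 0 0 0" --pt "0 0.0155 0 0 0 0 0" --pt "0 0.0155 0 0 0 0 0"

```text
t: 7.27
position: [513.5, -177.4, 8.1]
orientation: [0.435, 0.558, -0.558, -0.433]
wrist_force: [1.3, -0.3, -1.6]
grip_width: 28.3
```

Run:
```python
from h import *
settle();goto(512,-177,7.1,104)
```

```text
t 7.37 pos [ 513.6 -177.5    8.3] yaw 104.25 dn [ 0.003 -0.002 -1.   ] F [ 0.4  0.4 -1.2] w 28.3
shift [0.0009 0.0012 0.0014] rot [ 0.12  0.25 -0.13]
```

jog_arm --pt "0 0.0005 0 0 0 0 0" --pt "0 0.001 0 0 0 0 0" --pt "0 0.0015 0 0 0 0 0" --pt "0 0.002 0 0 0 0 0" --pt "0 0.002 0 0 0 0 0"

```text
t: 7.78
position: [513.8, -177.6, 7.1]
orientation: [0.435, 0.558, -0.558, -0.433]
wrist_force: [-1.6, 1.1, 5.3]
grip_width: 28.5
```

jog_arm --pt "0 0 0 0 0 0 0.45" --pt "0 0 0 0 0 0 0.55" --pt "0 0 0 0 0 0 0.7" --pt "0 0 0 0 0 0 0.7" --pt "0 -0.015 0 0 0 0 0.7" --pt "0 -0.04 0 0 0 0 0.8" --pt "0 -0.075 0 0 0 0 0.8" --pt "0 -0.11 0 0 0 0 0.8"

```text
t: 8.45
position: [512.2, -176.8, 117.1]
orientation: [-0.434, -0.558, 0.558, 0.434]
wrist_force: [0.9, 0.3, -0.1]
grip_width: 68.4
```

Run:
```python
from h import *
goto(484.2,49,110,104)
snap('wrist','w4');snap('scene','sc4');crop('sc4','sc4c',300,240,440,345,5)
```

```text
t 8.45 pos [ 512.2 -176.8  117.1] yaw 104.25 dn [ 0. -0. -1.] F [ 0.9  0.3 -0.1] w 68.4
shift [ 0.2257  0.007  -0.0284] rot [ 0.    0.25 -0.03]
```

View pics/w4.png

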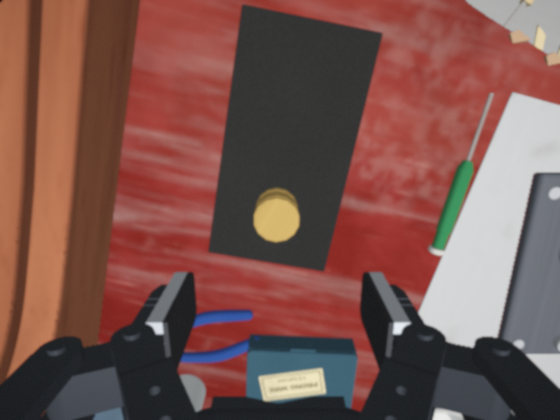

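jog_arm --pt "0.03 0 -0.004 0 0 0 0.8" --pt "0.06 0 -0.008 0 0 0 0.8" --pt "0.095 0 -0.012 0 0 0 0.8" --pt "0.13 0 -0.016 0 0 0 0.8" --pt "0.165 0 -0.02 0 0 0 0.8" --pt "0.195 0.002 -0.024 0 0 0 0.8" --pt "0.215 0.004 -0.028 0 0 0 0.8" --pt "0.226 0.007 -0.0285 0 0 0 0.8"

```text
t: 9.22
position: [489.8, 48.6, 113.9]
orientation: [0.439, 0.56, -0.558, -0.428]
wrist_force: [0.8, -1.2, -0.5]
grip_width: 68.2
```

Run:
```python
from h import *
settle(10);goto(484.2,49,41.3,104);st=r.get_state()
snap('wrist','w5');crop('w5','w5c',180,80,380,300,3)
for p in [(484.2,49,67),(484.2,49,51)]: print(proj('wrist',p,st))
```

```text
t 9.62 pos [490.8  45.2 114.5] yaw 104.15 dn [ 0.014 -0.007 -1.   ] F [-0.2  0.2 -0.2] w 68.4
shift [0.0061 0.073  0.0064] rot [ 0.7   0.15 -0.62]
[288.41480306 229.61018295]
[287.96172219 219.60268694]
```

View pics/w5c.png

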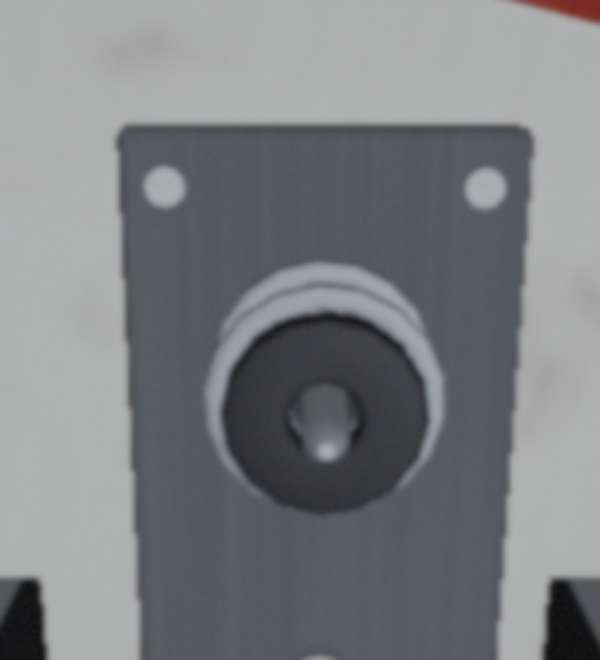

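jog_arm --pt "0.001 0.009 0.001 0.1 0 -0.1 0.8" --pt "0.002 0.018 0.002 0.2 0 -0.2 0.8" --pt "0.004 0.027 0.004 0.4 0 -0.4 0.8" --pt "0.006 0.036 0.006 0.6 0 -0.6 0.8" --pt "0.006 0.045 0.006 0.7 0.1 -0.6 0.8" --pt "0.006 0.052 0.006 0.7 0.1 -0.6 0.8" --pt "0.006 0.054 0.006 0.7 0.1 -0.6 0.8" --pt "0.006 0.054 0.006 0.7 0.1 -0.6 0.8"

```text
t: 10.33
position: [483.5, 49.4, 59.3]
orientation: [-0.435, -0.557, 0.558, 0.436]
wrist_force: [-0.6, 0.3, -0.4]
grip_width: 68.3
```

Run:
```python
from h import *
settle(10);goto(484.2,49,41.3,104)
```

```text
t 10.58 pos [484.9  49.3  60.9] yaw 104.06 dn [ 0.001 -0.    -1.   ] F [-0.7 -0.3  0.5] w 68.4
shift [-0.0001  0.0196  0.0008] rot [ 0.07  0.06 -0.03]
```

jog_arm --pt "0 0.004 0.0005 0 0 0 0.8" --pt "0 0.008 0.0006 0 0 0 0.8" --pt "0 0.012 0.0006 0 0 0 0.8" --pt "0 0.015 0.0006 0 0 0 0.8" --pt "0 0.0175 0.0006 0 0 0 0.8" --pt "0 0.0185 0.0006 0 0 0 0.8" --pt "0 0.0185 0.0006 0 0 0 0.8" --pt "0 0.0185 0.0006 0 0 0 0.8"

```text
t: 11.25
position: [484.3, 49.1, 42.3]
orientation: [0.435, 0.558, -0.557, -0.435]
wrist_force: [-0.9, 0.7, -0.3]
grip_width: 68.3
```

Run:
```python
from h import *
settle(10);goto(484.2,49,41.3,104)
```

```text
t 11.35 pos [484.6  49.1  42.6] yaw 104.06 dn [ 0.002 -0.    -1.   ] F [ 0.3 -0.9 -0. ] w 68.1
shift [-0.      0.0013  0.0004] rot [ 0.09  0.06 -0.04]
```

jog_arm --pt "0 0.0008 0.0003 0 0 0 0.8" --pt "0 0.0008 0.0003 0 0 0 0.65" --pt "0 0.0008 0.0003 0 0 0 0.5" --pt "0 0.0008 0.0003 0 0 0 0.3" --pt "0 0.0008 0.0003 0 0 0 0" --pt "0 0.0008 0.0003 0 0 0 0" --pt "0 0.0008 0.0003 0 0 0 0" --pt "0 0.0008 0.0003 0 0 0 0"

```text
t: 12.02
position: [484.8, 49.0, 42.4]
orientation: [0.436, 0.558, -0.557, -0.434]
wrist_force: [-1.2, -0.3, 4.9]
grip_width: 38.7
```

Run:
```python
from h import *
settle(4);goto(484.2,49,41.3,104)
snap('wrist','w6');snap('side','s6');crop('s6','s6c',220,165,340,255,6)
```

```text
t 12.12 pos [484.8  49.   42.3] yaw 104.06 dn [ 0.003 -0.    -1.   ] F [-0.8  0.4  6. ] w 38.8
shift [0.0001 0.001  0.0006] rot [ 0.14  0.06 -0.06]
```

View pics/s6c.png

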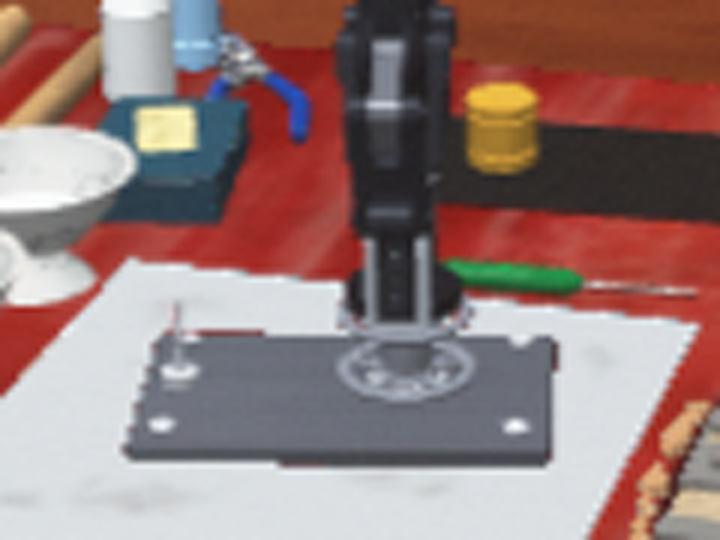

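View pics/w6.png

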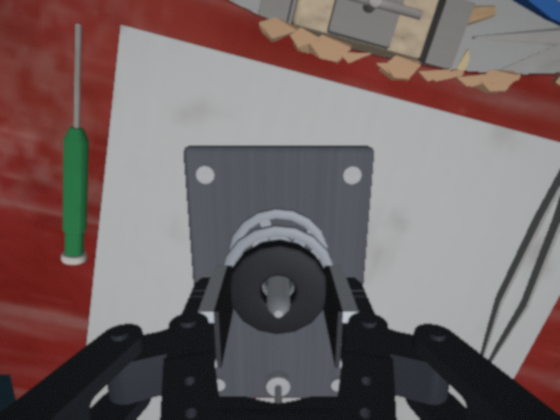

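jog_arm --pt "0 -0.003 0 0 0 0 0" --pt "0 -0.008 0 0 0 0 0" --pt "0 -0.016 0 0 0 0 0" --pt "0 -0.026 0 0 0 0 0" --pt "0 -0.038 0 0 0 0 0" --pt "0 -0.046 0 0 0 0 0" --pt "0 -0.05 0 0 0 0 0" --pt "0 -0.05 0 0 0 0 0"

```text
t: 12.88
position: [485.9, 49.0, 93.9]
orientation: [0.437, 0.559, -0.556, -0.433]
wrist_force: [-0.9, -0.3, -0.4]
grip_width: 38.8
```

Run:
```python
from h import *
settle(4);goto(436,-182,92,104)
snap('wrist','w7');snap('side','s7');crop('s7','s7c',220,145,340,235,6)
```

```text
t 13.08 pos [484.1  49.1  91.8] yaw 104.06 dn [ 0.002 -0.    -1.   ] F [-0.6 -0.3 -0.3] w 38.6
shift [-2.125e-01 -2.000e-04  1.028e-01] rot [ 0.08  0.06 -0.04]
```

View pics/s7c.png

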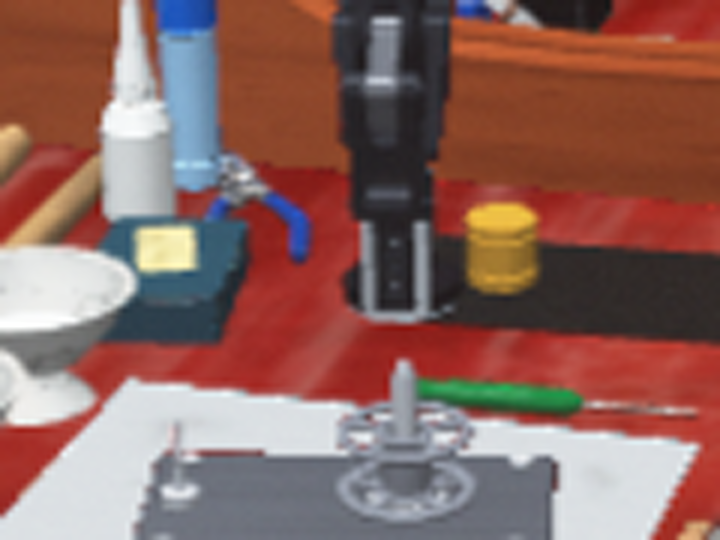

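View pics/w7.png

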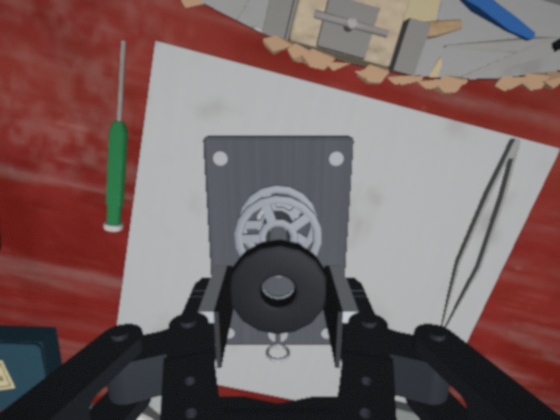

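jog_arm --pt "-0.015 -0.003 0.007 0 0 0 0" --pt "-0.04 -0.003 0.02 0 0 0 0" --pt "-0.07 -0.003 0.034 0 0 0 0" --pt "-0.1 -0.003 0.048 0 0 0 0" --pt "-0.13 -0.003 0.063 0 0 0 0" --pt "-0.16 -0.003 0.077 0 0 0 0" --pt "-0.19 -0.003 0.092 0 0 0 0" --pt "-0.205 -0.003 0.099 0 0 0 0"

```text
t: 13.85
position: [437.1, -176.9, 94.5]
orientation: [-0.436, -0.557, 0.557, 0.435]
wrist_force: [-0.1, 0.0, -0.2]
grip_width: 38.9
```

Run:
```python
from h import *
settle(6);goto(436,-182,25,104)
```

```text
t 14.15 pos [ 437.5 -172.8   94.3] yaw 104.11 dn [ 0.     0.001 -1.   ] F [ 0.1  0.1 -0.3] w 39.0
shift [-0.0086  0.0693  0.0037] rot [0.03 0.11 0.03]
```

jog_arm --pt "-0.001 0.012 0.0005 0 0 0 0" --pt "-0.003 0.024 0.001 0 0 0 0" --pt "-0.005 0.036 0.002 0 0 0 0" --pt "-0.007 0.048 0.003 0 0 0 0" --pt "-0.0085 0.06 0.0035 0 0 0 0" --pt "-0.0085 0.07 0.0035 0 0 0 0" --pt "-0.0085 0.077 0.0035 0 0 0 0" --pt "-0.0085 0.08 0.0035 0 0 0 0"

```text
t: 14.82
position: [435.5, -180.6, 13.2]
orientation: [0.434, 0.558, -0.558, -0.435]
wrist_force: [-0.4, -0.2, -0.8]
grip_width: 38.9
```

Run:
```python
from h import *
settle(6);goto(436,-182,4.3,104)
```

```text
t 15.12 pos [ 436.8 -182.1   14.9] yaw 104.12 dn [ 0.002 -0.    -1.   ] F [-0.9  0.4 -0.4] w 38.6
shift [0.0003 0.0106 0.0008] rot [ 0.09  0.12 -0.02]
```

jog_arm --pt "0 0.002 0 0 0 0 0" --pt "0 0.004 0 0 0 0 0" --pt "0 0.006 0 0 0 0 0" --pt "0 0.008 0 0 0 0 0" --pt "0 0.009 0 0 0 0 0" --pt "0 0.01 0 0 0 0 0" --pt "0 0.0105 0 0 0 0 0" --pt "0 0.0105 0 0 0 0 0"

```text
t: 15.78
position: [436.8, -182.1, 4.4]
orientation: [0.435, 0.558, -0.557, -0.434]
wrist_force: [-0.9, 0.5, 0.3]
grip_width: 38.8
```

Run:
```python
from h import *
settle(6);goto(436,-182,4.3,104)
```

```text
t 15.88 pos [ 436.9 -182.2    4.4] yaw 104.12 dn [ 0.002 -0.    -1.   ] F [ 0.2 -0.4 -1. ] w 38.5
shift [0.0004 0.0001 0.0009] rot [ 0.1   0.12 -0.03]
```

jog_arm --pt "0 0.0006 0 0 0 0 0" --pt "0 0.0012 0 0 0 0 0" --pt "0 0.0016 0 0 0 0 0" --pt "0 0.0016 0 0 0 0 0" --pt "0 0.0016 0 0 0 0 0"

```text
t: 16.3
position: [437.0, -182.2, 4.3]
orientation: [0.435, 0.558, -0.557, -0.434]
wrist_force: [-4.3, 2.4, 14.5]
grip_width: 38.7
```

jog_arm --pt "0 -0.0005 0 0 0 0 0.5" --pt "0 -0.0005 0 0 0 0 0.65" --pt "0 -0.0005 0 0 0 0 0.8" --pt "0 -0.0005 0 0 0 0 0.8" --pt "0 -0.015 0 0 0 0 0.8" --pt "0 -0.04 0 0 0 0 0.8" --pt "0 -0.075 0 0 0 0 0.8" --pt "0 -0.1 0 0 0 0 0.8"

```text
t: 16.97
position: [436.9, -182.2, 105.8]
orientation: [0.435, 0.558, -0.557, -0.434]
wrist_force: [0.7, 0.2, 0.5]
grip_width: 68.3
```

Run:
```python
from h import *
goto(484.2,49,80,104)
snap('wrist','w8')
```

```text
t 16.97 pos [ 436.9 -182.2  105.8] yaw 104.12 dn [ 0.002 -0.    -1.   ] F [0.7 0.2 0.5] w 68.3
shift [ 0.2127  0.0258 -0.1022] rot [ 0.1   0.12 -0.04]
```

View pics/w8.png

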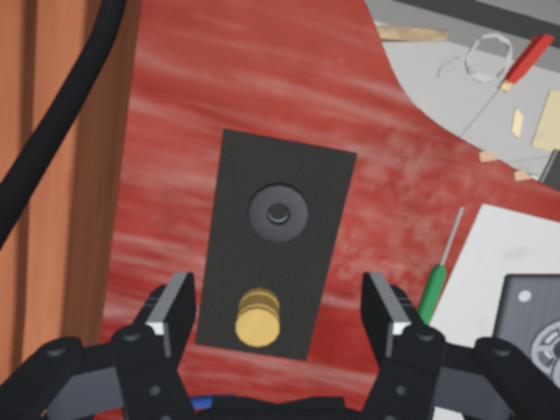

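jog_arm --pt "0.015 0 -0.007 0 0 0 0.8" --pt "0.04 0 -0.02 0 0 0 0.8" --pt "0.07 0 -0.034 0 0 0 0.8" --pt "0.1 0 -0.048 0 0 0 0.8" --pt "0.13 0 -0.063 0 0 0 0.8" --pt "0.16 0 -0.077 0 0 0 0.8" --pt "0.19 0 -0.092 0 0 0 0.8" --pt "0.212 0 -0.102 0 0 0 0.8"

```text
t: 17.68
position: [487.7, 48.7, 109.5]
orientation: [0.438, 0.559, -0.557, -0.431]
wrist_force: [0.7, -0.7, -0.4]
grip_width: 68.3
```

jog_arm --pt "0 0 0 0 0 0 0.8" --pt "0 0 0 0 0 0 0.8" --pt "0 0 0 0 0 0 0.8" --pt "0 0 0 0 0 0 0.8"

```text
t: 18.02
position: [487.3, 47.7, 109.1]
orientation: [0.438, 0.558, -0.557, -0.431]
wrist_force: [-0.3, 0.3, -0.0]
grip_width: 68.4
```

Run:
```python
from h import *
settle(6);goto(484.2,49,30,104)
st=r.get_state();print(proj('wrist',(484.2,49,67),st))
snap('wrist','w9')
```

```text
t 18.22 pos [487.6  47.7 109.4] yaw 104.11 dn [ 0.009 -0.004 -1.   ] F [-0.5 -0.5  0.1] w 68.5
shift [0.0026 0.0794 0.0036] rot [ 0.46  0.11 -0.36]
[282.21023651 237.67568474]
```

View pics/w9.png

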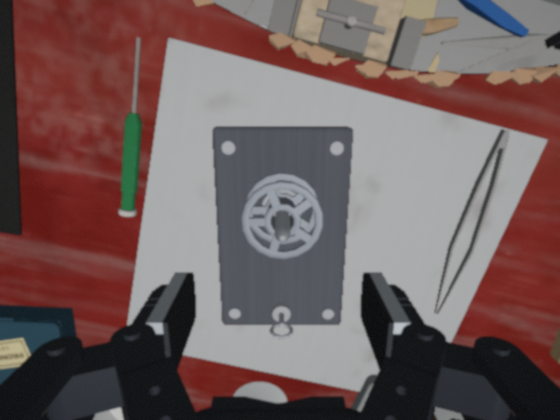

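jog_arm --pt "0.001 0.012 0.001 0.1 0 -0.1 0.8" --pt "0.002 0.024 0.002 0.2 0 -0.2 0.8" --pt "0.0026 0.036 0.003 0.4 0.1 -0.3 0.8" --pt "0.0026 0.048 0.0036 0.4 0.1 -0.3 0.8" --pt "0.0026 0.06 0.0036 0.4 0.1 -0.3 0.8" --pt "0.0026 0.07 0.0036 0.4 0.1 -0.3 0.8" --pt "0.0026 0.077 0.0036 0.4 0.1 -0.3 0.8" --pt "0.0026 0.079 0.0036 0.4 0.1 -0.3 0.8"

```text
t: 18.93
position: [482.9, 49.1, 28.6]
orientation: [-0.435, -0.557, 0.558, 0.436]
wrist_force: [0.1, -0.2, -0.5]
grip_width: 68.2
```

Run:
```python
from h import *
settle(8);goto(484.2,49,16,104)
```

```text
t 19.23 pos [485.1  49.2  31.1] yaw 104.02 dn [ 0.003 -0.001 -1.   ] F [ 0.1  0.2 -0.4] w 68.4
shift [0.0001 0.0151 0.0009] rot [ 0.15  0.02 -0.09]
```

jog_arm --pt "0 0.003 0.0004 0 0 0 0.8" --pt "0 0.006 0.0008 0.1 0 -0.1 0.8" --pt "0 0.009 0.0008 0.1 0 -0.1 0.8" --pt "0 0.012 0.0008 0.1 0 -0.1 0.8" --pt "0 0.014 0.0008 0.1 0 -0.1 0.8" --pt "0 0.015 0.0008 0.1 0 -0.1 0.8" --pt "0 0.015 0.0008 0.1 0 -0.1 0.8" --pt "0 0.015 0.0008 0.1 0 -0.1 0.8"

```text
t: 19.9
position: [484.3, 49.0, 16.0]
orientation: [0.435, 0.558, -0.557, -0.435]
wrist_force: [-0.9, 0.1, -0.5]
grip_width: 68.3
```

jog_arm --pt "0 0 0 0 0 0 0.7" --pt "0 0 0 0 0 0 0.6" --pt "0 0 0 0 0 0 0.5" --pt "0 0 0 0 0 0 0.3" --pt "0 0 0 0 0 0 0" --pt "0 0 0 0 0 0 0" --pt "0 0 0 0 0 0 0"

```text
t: 20.48
position: [484.9, 49.0, 16.5]
orientation: [0.436, 0.558, -0.557, -0.435]
wrist_force: [-0.3, -0.5, 5.0]
grip_width: 47.7
```

Run:
```python
from h import *
settle(4);goto(484.2,49,80,104)
snap('wrist','w10');snap('side','s10');crop('s10','s10c',220,165,340,255,6)
```

```text
t 20.58 pos [484.9  49.   16.5] yaw 104.03 dn [ 0.002  0.    -1.   ] F [0.7 0.4 4.9] w 47.4
shift [ 0.0002 -0.0635  0.0006] rot [ 0.11  0.03 -0.  ]
```

View pics/s10c.png

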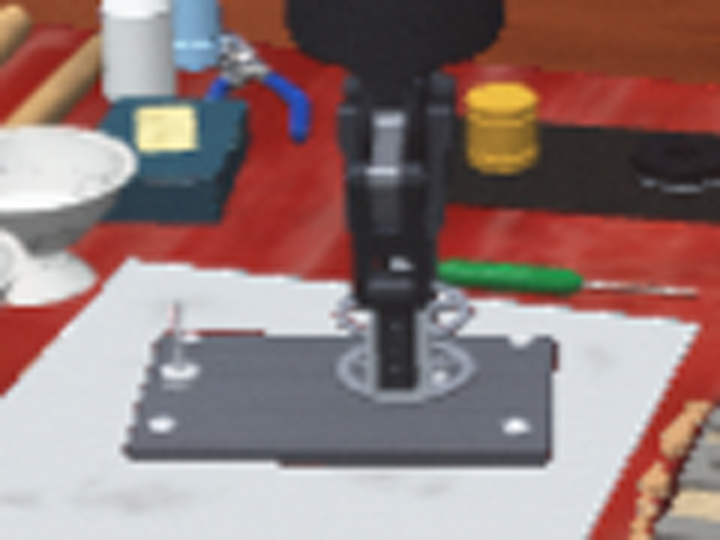

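View pics/w10.png

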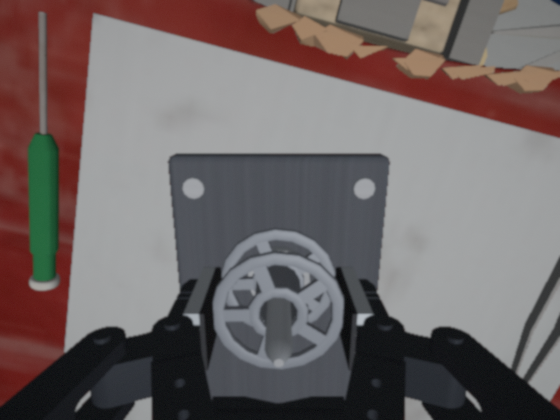

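jog_arm --pt "0 -0.004 0 0 0 0 0" --pt "0 -0.012 0 0 0 0 0" --pt "0 -0.023 0 0 0 0 0" --pt "0 -0.036 0 0 0 0 0" --pt "0 -0.05 0 0 0 0 0" --pt "0 -0.065 0 0 0 0 0" --pt "0 -0.08 0 0 0 0 0" --pt "0 -0.086 0 0 0 0 0"

```text
t: 21.35
position: [485.8, 48.9, 104.6]
orientation: [0.436, 0.558, -0.556, -0.434]
wrist_force: [1.0, 0.3, -0.1]
grip_width: 47.5
```

Run:
```python
from h import *
settle(4);goto(404,240,120,100)
snap('side','s11');crop('s11','s11c',190,145,340,325,3)
```

```text
t 21.55 pos [484.2  48.9 102. ] yaw 104.03 dn [ 0.001  0.    -1.   ] F [-0.5  0.3 -0.2] w 47.9
shift [ 0.2048 -0.018   0.0315] rot [0.06 4.03 0.01]
```

View pics/s11c.png

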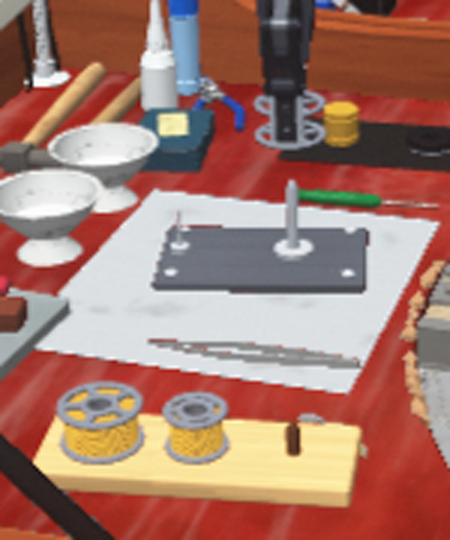

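jog_arm --pt "0.012 -0.004 0.002 0 0.5 0 0" --pt "0.037 -0.01 0.006 0 1 0 0" --pt "0.067 -0.018 0.01 0 2 0 0" --pt "0.097 -0.018 0.015 0 3 0 0" --pt "0.127 -0.018 0.02 0 4 0 0" --pt "0.157 -0.018 0.025 0 4 0 0" --pt "0.185 -0.018 0.03 0 4 0 0" --pt "0.205 -0.018 0.0315 0 4 0 0"

```text
t: 22.27
position: [401.0, 241.4, 118.4]
orientation: [-0.453, -0.541, 0.543, 0.455]
wrist_force: [0.0, -0.3, -0.7]
grip_width: 47.9
```

Run:
```python
from h import *
settle(8);goto(404,296,90,100)
snap('wrist','w12')
for X in [(404.5,296,34),(460,306,40),(516,315,40)]: print(proj('wrist',X))
```

```text
t 22.67 pos [403.8 239.3 119.4] yaw 99.94 dn [-0.001  0.    -1.   ] F [-0.2  0.5 -1. ] w 47.4
shift [ 0.0558  0.0294 -0.01  ] rot [-0.03 -0.06  0.01]
[362.46635181 232.48990978]
[359.00057571 312.15085244]
[352.71034683 379.08466093]
```

View pics/w12.png

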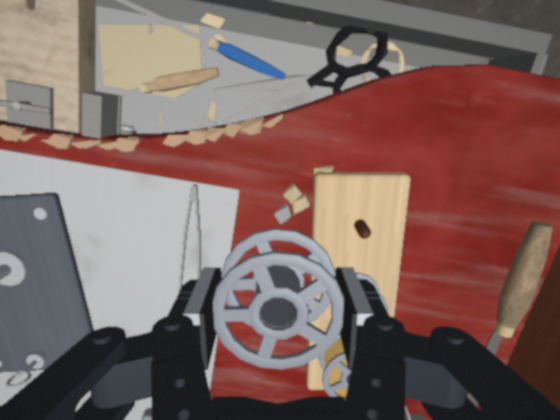

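Run:
```python
from h import *
np.set_printoptions(precision=1,suppress=True)
crop('w12','w12c',290,150,430,410,3)
```

```text
(no output)
```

View pics/w12c.png

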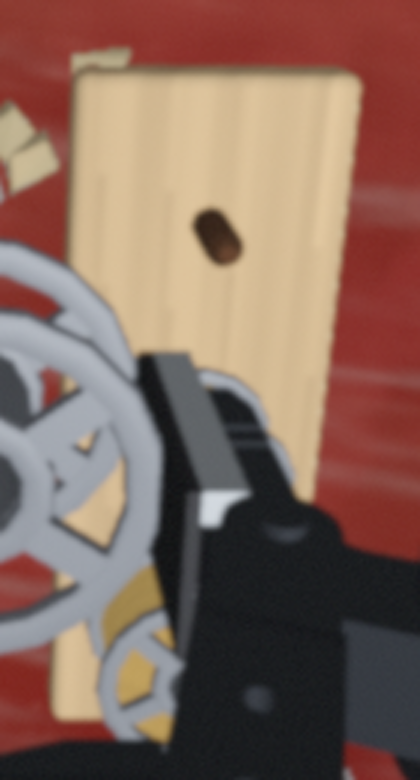

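Run:
```python
from h import *
np.set_printoptions(precision=1,suppress=True)
f=lambda x,y:(x/3+290-.3,y/3+150-.3)
print('tip',onz('wrist',f(226,250),34),'base',onz('wrist',f(209,222),14))
P=[onz('wrist',f(*p),14) for p in [(74,68),(361,70),(50,722)]]
print(P,np.linalg.norm(P[1]-P[0]),np.linalg.norm(P[2]-P[0]))
d=P[2]-P[0];print(np.degrees(np.arctan2(d[1],d[0])))
goto(405.5,299,90,100)
```

```text
tip [404.6 297.8  34. ] base [405.2 298.4  14. ]
[array([374.4, 259.4,  14. ]), array([363.7, 323.5,  14. ]), array([556.1, 290.2,  14. ])] 64.99570265864305 184.24570936590658
9.617267053022823
t 22.72 pos [403.9 239.3 119.5] yaw 99.93 dn [-0.  0. -1.] F [-0.3  0.5 -0.7] w 47.6
shift [ 0.1  0.  -0. ] rot [-0.  -0.1  0. ]
```

Run:
```python
from h import *
crop('w12','w12d',205,220,355,380,5)
```

```text
(no output)
```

View pics/w12d.png

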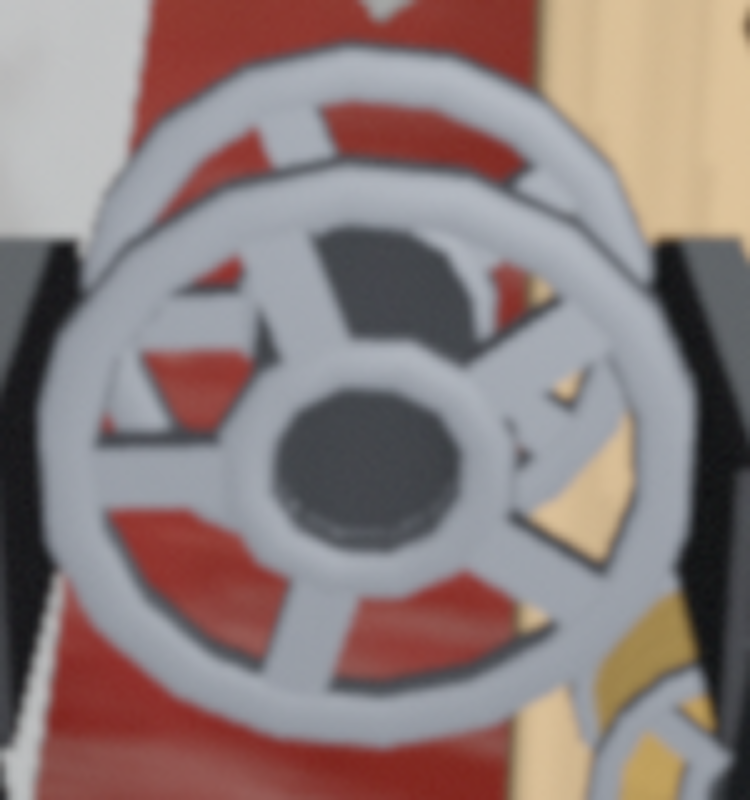

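Run:
```python
from h import *
np.set_printoptions(precision=2,suppress=True)
m=camera_model('wrist');K=np.array(m['K']);H=np.array(m['hand_eye'])
def toolpt(uv,y): # tool y coordinate (down)
    d=H[:3,:3]@np.linalg.inv(K)@np.array([uv[0],uv[1],1.]);c=H[:3,3];return c+d*(y-c[1])/d[1]
print(toolpt((278.4,313.6),-24.5),toolpt((278.4,311),-24.5))
```

```text
[  0.25 -24.5    0.57] [  0.25 -24.5    1.66]
```

jog_arm --pt "0.006 0.004 -0.001 0 0 0 0" --pt "0.016 0.012 -0.003 0 0 0 0" --pt "0.028 0.022 -0.005 0 0 0 0" --pt "0.04 0.032 -0.008 0 0 0 0" --pt "0.05 0.04 -0.01 0 0 0 0" --pt "0.0565 0.044 -0.0118 0 0 0 0" --pt "0.0575 0.0445 -0.0118 0 0 0 0" --pt "0.0575 0.0445 -0.0118 0 0 0 0"

```text
t: 23.38
position: [405.1, 298.5, 74.3]
orientation: [-0.454, -0.541, 0.542, 0.455]
wrist_force: [-0.0, -0.4, -0.1]
grip_width: 47.7
```

Run:
```python
from h import *
settle(8);goto(405.5,298,45,100)
snap('wrist','w13');snap('side','s13');snap('scene','sc13');crop('s13','s13c',190,205,330,325,5);crop('sc13','sc13c',150,120,280,225,6)
EOF
```

```text
t 23.63 pos [405.9 297.9  75.5] yaw 99.9 dn [ 0.001  0.    -1.   ] F [-0.2  0.3 -0.5] w 47.6
shift [0.0002 0.0305 0.0004] rot [ 0.03 -0.1   0.02]Traceback (most recent call last):
  File "<stdin>", line 4, in <module>
NameError: name 'EOF' is not defined
```

View pics/s13c.png

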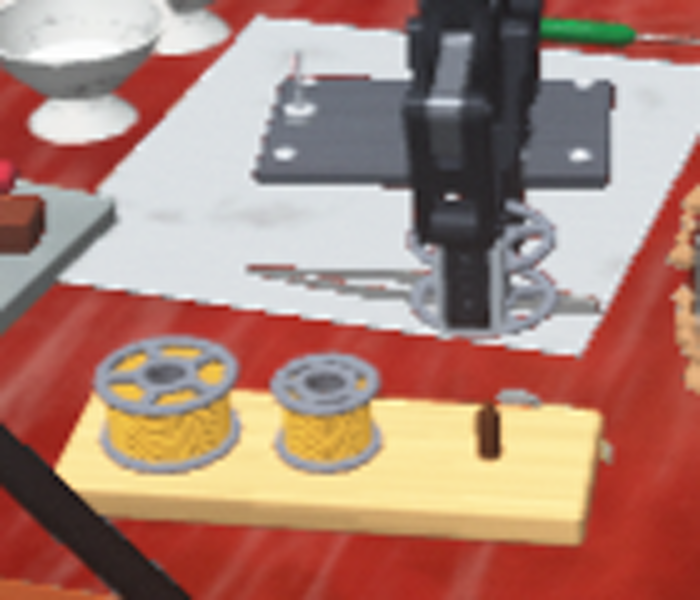

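View pics/sc13c.png

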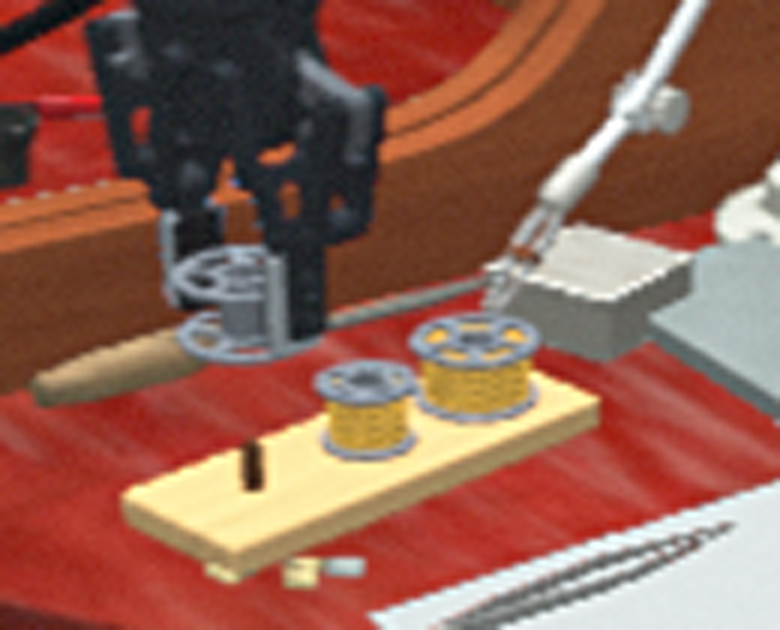

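View pics/w13.png

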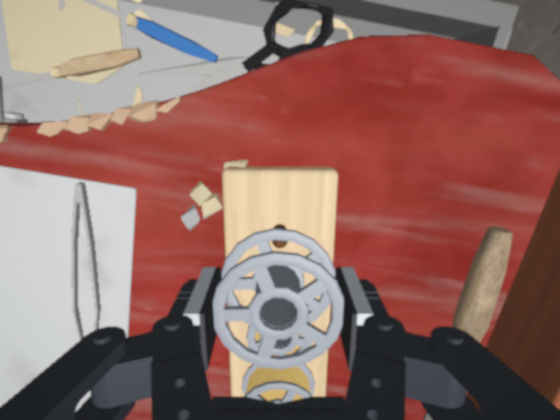

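Run:
```python
from h import *
np.set_printoptions(precision=1,suppress=True)
crop('w13','w13c',215,160,345,260,6)
for n in('scene','side'):
    print(n,proj(n,(405.2,298,88)),proj(n,(405.2,298,75)),proj(n,(405.2,298,34)),proj(n,(405.2,298,14)))
```

```text
scene [189.4 170.1] [189.8 175.7] [190.8 192.9] [191.3 201.2]
side [286.  257.4] [286.2 264.2] [286.8 285.1] [287. 295.]
```

View pics/w13c.png

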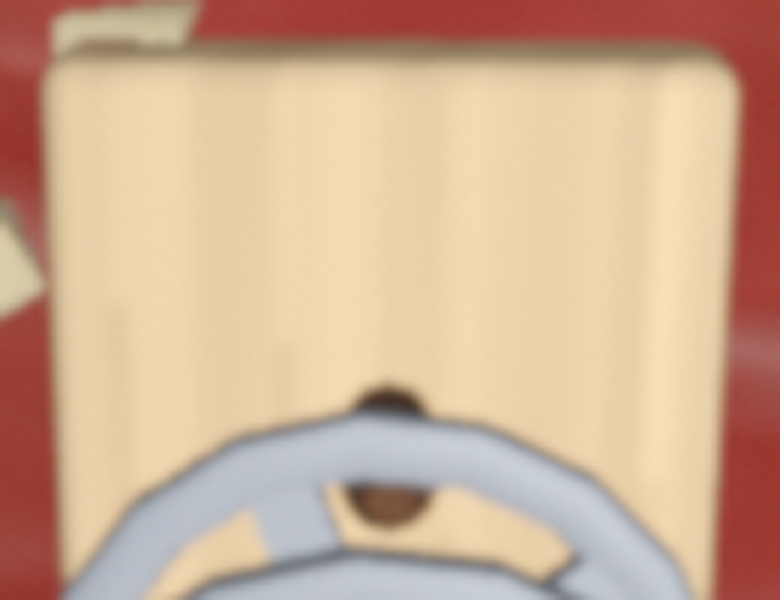

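Run:
```python
from h import *
np.set_printoptions(precision=1,suppress=True)
f=lambda x,y:(x/6+215-.4,y/6+160-.4)
print(onz('wrist',f(390,483),34),onz('wrist',f(389,427),14))
goto(405.3,298.3,45,100)
```

```text
[403.4 298.4  34. ] [405.7 298.8  14. ]
t 23.78 pos [405.8 297.8  75.4] yaw 99.9 dn [ 0.  0. -1.] F [-0.2 -0.8 -0.4] w 47.6
shift [0. 0. 0.] rot [ 0.  -0.1  0. ]
```

jog_arm --pt "0.0004 0.006 0.0002 0 0 0 0" --pt "0.0008 0.012 0.0005 0 0 0 0" --pt "0.0008 0.019 0.0005 0 0 0 0" --pt "0.0008 0.026 0.0005 0 0 0 0" --pt "0.0008 0.032 0.0005 0 0 0 0" --pt "0.0008 0.036 0.0005 0 0 0 0" --pt "0.0008 0.037 0.0005 0 0 0 0" --pt "0.0008 0.037 0.0005 0 0 0 0"

```text
t: 24.45
position: [404.8, 298.3, 37.8]
orientation: [-0.455, -0.541, 0.541, 0.455]
wrist_force: [0.1, 0.4, -0.1]
grip_width: 47.1
```

Run:
```python
from h import *
settle(8);goto(405.2,298.5,15.5,100)
snap('wrist','w14');snap('side','s14');crop('s14','s14c',230,235,320,315,7);crop('w14','w14c',205,160,355,380,3)
```

```text
t 24.7 pos [405.6 298.8  38.8] yaw 99.9 dn [ 0.001  0.001 -1.   ] F [-0.2  0.4  0.2] w 47.9
shift [-0.0002  0.0233  0.0005] rot [ 0.07 -0.1   0.04]
```

View pics/s14c.png

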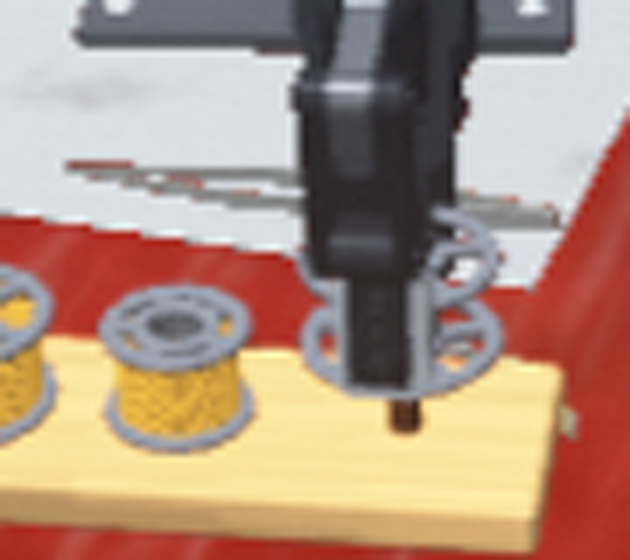

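View pics/w14c.png

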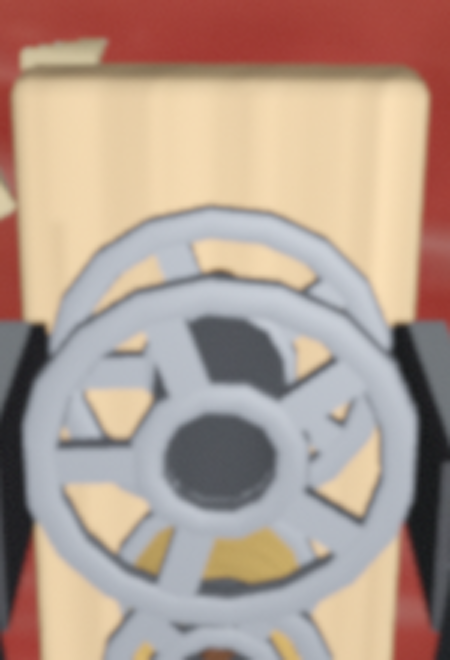

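Side view: spool (centre ~x 401 in the crop) sits right over the peg (~405). Lowering onto it slowly.

jog_arm --pt "0 0.003 0.0004 0 0 0 0" --pt "0 0.006 0.0005 0 0 0 0" --pt "0 0.009 0.0005 0 0 0 0" --pt "0 0.012 0.0005 0 0 0 0" --pt "0 0.012 0.0005 0 0 0 0"

```text
t: 25.22
position: [404.3, 298.2, 25.9]
orientation: [-0.455, -0.541, 0.541, 0.455]
wrist_force: [0.4, -0.9, -0.7]
grip_width: 47.4
```

jog_arm --pt "0 0.003 -0.0004 0 0 0 0" --pt "0 0.005 -0.0005 0 0 0 0" --pt "0 0.007 -0.0005 0 0 0 0" --pt "0 0.009 -0.0005 0 0 0 0" --pt "0 0.01 -0.0005 0 0 0 0" --pt "0 0.01 -0.0005 0 0 0 0"

```text
t: 25.72
position: [404.7, 298.3, 15.7]
orientation: [-0.455, -0.541, 0.541, 0.455]
wrist_force: [0.0, 0.4, -0.1]
grip_width: 47.6
```

Run:
```python
from h import *
settle(8);goto(405.2,298.5,15.5,100)
```

```text
t 25.82 pos [404.9 298.4  15.9] yaw 99.9 dn [-0.  0. -1.] F [-0.1  0.3 -0.3] w 47.5
shift [ 0.0001  0.0004 -0.0004] rot [-0.02 -0.1   0.01]
```

jog_arm --pt "0 0.0005 0 0 0 0 0" --pt "0 0.001 0 0 0 0 0" --pt "0 0.0015 0 0 0 0 0" --pt "0 0.002 0 0 0 0 0" --pt "0 0.002 0 0 0 0 0"

```text
t: 26.23
position: [405.0, 298.4, 15.5]
orientation: [-0.455, -0.541, 0.541, 0.455]
wrist_force: [-3.8, -2.2, 12.1]
grip_width: 47.4
```

jog_arm --pt "0 -0.0005 0 0 0 0 0.6" --pt "0 -0.0005 0 0 0 0 0.7" --pt "0 -0.0005 0 0 0 0 0.8" --pt "0 -0.0005 0 0 0 0 0.8" --pt "0 -0.015 0 0 0 0 0.8" --pt "0 -0.04 0 0 0 0 0.8" --pt "0 -0.075 0 0 0 0 0.8" --pt "0 -0.1 0 0 0 0 0.8"

```text
t: 26.9
position: [405.1, 298.5, 116.9]
orientation: [0.455, 0.541, -0.541, -0.455]
wrist_force: [1.1, 0.3, 0.8]
grip_width: 68.5
```

Run:
```python
from h import *
settle(6);goto(515,317,115,100)
st=r.get_state();snap('wrist','w15')
for X in [(405,298.3,40),(460,307.5,40),(515,317,40)]: print(proj('wrist',X,st))
```

```text
t 27.2 pos [403.9 297.8 114.1] yaw 99.9 dn [-0.002 -0.001 -1.   ] F [ 0.2 -0.3  0.1] w 68.4
shift [-0.0002 -0.0012 -0.1127] rot [-0.15 -0.1  -0.04]
[278.28119096 225.465278  ]
[277.62696631 304.19265211]
[277.4720849  372.84071125]
```

View pics/w15.png

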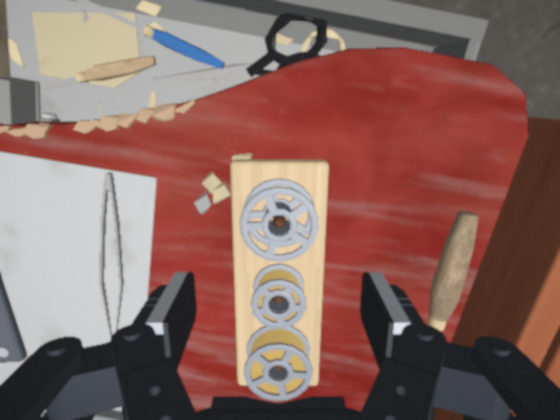

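jog_arm --pt "0 0.006 -0.008 0 0 0 0.8" --pt "0 0.014 -0.016 0 0 0 0.8" --pt "0 0.024 -0.026 0 0 0 0.8" --pt "0 0.034 -0.038 0 0 0 0.8" --pt "0 0.044 -0.05 -0.1 0 0 0.8" --pt "0 0.05 -0.062 -0.1 0 0 0.8" --pt "0 0.05 -0.07 -0.1 0 0 0.8" --pt "0 0.05 -0.075 -0.1 0 0 0.8"

```text
t: 27.92
position: [478.4, 310.4, 62.4]
orientation: [-0.455, -0.54, 0.542, 0.455]
wrist_force: [1.1, 0.2, -0.2]
grip_width: 68.3
```

Run:
```python
from h import *
settle(6);goto(515,317.5,65,100)
snap('side','s16');snap('scene','sc16');crop('s16','s16c',40,0,340,300,2);crop('sc16','sc16c',100,0,400,250,2.5)
```

```text
t 28.22 pos [477.1 310.5  64. ] yaw 99.92 dn [-0.001 -0.001 -1.   ] F [-0.3 -0.  -0.1] w 67.9
shift [ 0.0003 -0.0011 -0.0385] rot [-0.08 -0.08 -0.05]
```

View pics/s16c.png

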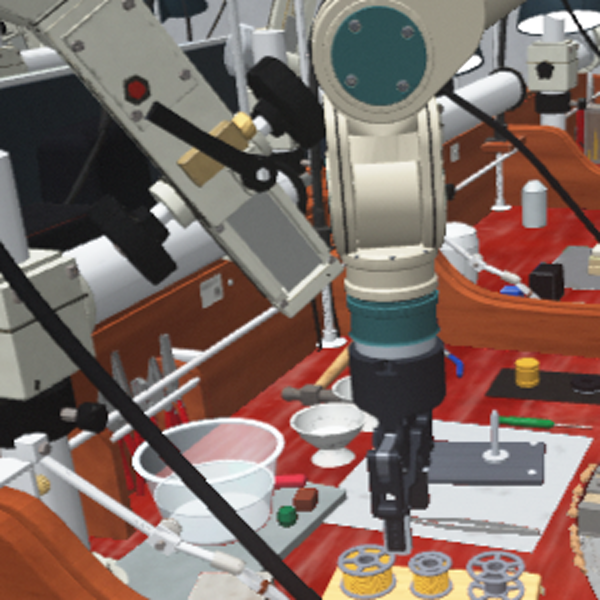

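View pics/sc16c.png

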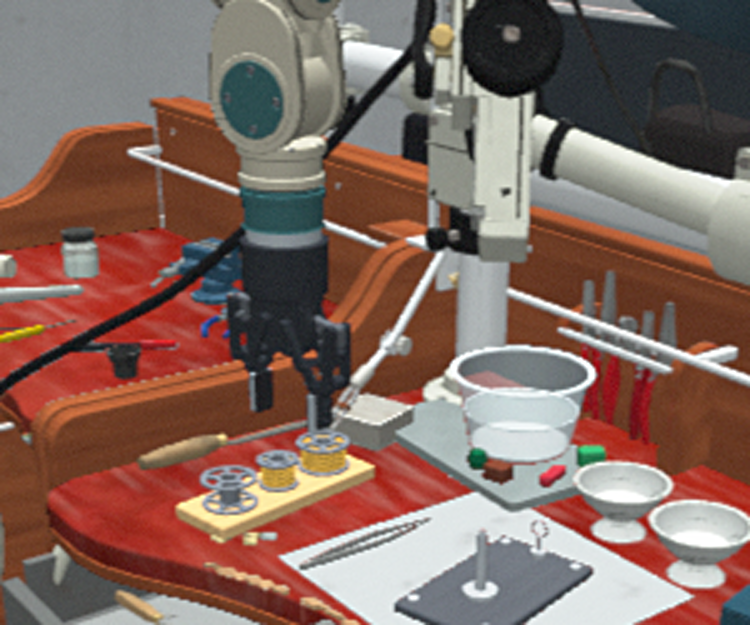

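Run:
```python
from h import *
np.set_printoptions(precision=0,suppress=True)
print(tri([('scene',(303,103),None),('side',(190,154),None)]))
print(tri([('scene',(305,14),None),('side',(185,48),None)]), 'knob')
print(tri([('scene',(275,96),None),('side',(113,130),None)]), 'knob2?')
```

```text
[624. 191. 220.]
[615. 182. 405.] knob
[670. 317. 251.] knob2?
```

jog_arm --pt "0 0 -0.008 0 0 0 0.8" --pt "0 0 -0.017 0 0 0 0.8" --pt "0 0 -0.026 0 0 0 0.8" --pt "0 0 -0.034 0 0 0 0.8" --pt "0.0003 0 -0.0385 0 -0.1 0 0.8" --pt "0.0003 0 -0.0385 0 -0.1 0 0.8" --pt "0.0003 0 -0.0385 0 -0.1 0 0.8" --pt "0.0003 0 -0.0385 0 -0.1 0 0.8"

```text
t: 28.98
position: [514.5, 317.3, 63.6]
orientation: [-0.454, -0.541, 0.543, 0.455]
wrist_force: [0.2, -0.4, 0.4]
grip_width: 68.2
```

Run:
```python
from h import *
settle(6);goto(515,317.5,15.5,100);st=r.get_state()
snap('wrist','w17');crop('w17','w17c',190,200,370,380,4)
print(proj('wrist',(515,317.5,40)),proj('wrist',(459.8,308,40)))
```

```text
t 29.08 pos [514.3 317.3  63.7] yaw 100.03 dn [-0.002 -0.001 -1.   ] F [-1.   0.1 -0.2] w 68.2
shift [ 0.0001  0.0482 -0.0008] rot [-0.12  0.03 -0.06]
[277.94664039 259.68679812] [278.57912073 144.65459299]
```

View pics/w17c.png

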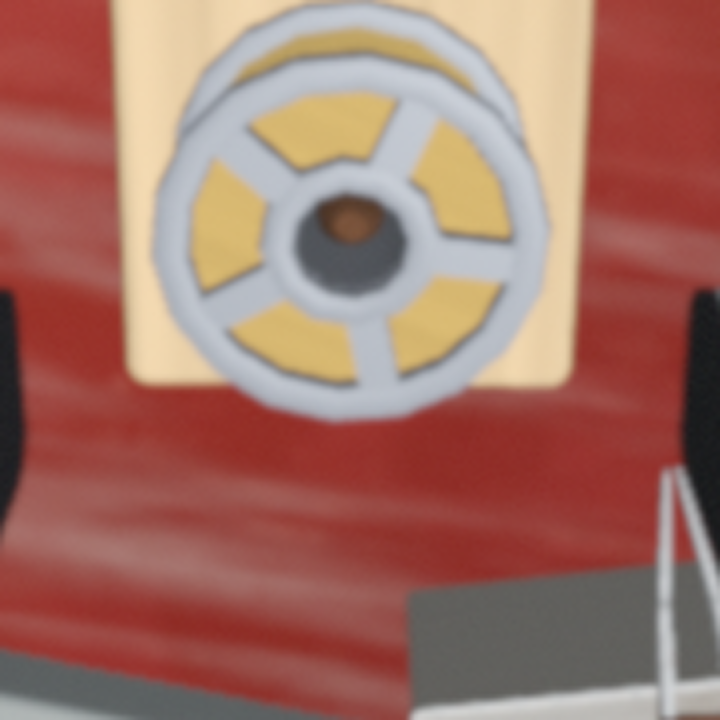

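Run:
```python
from h import *
np.set_printoptions(precision=0,suppress=True)
print(tri([('wrist',(356.5,317),None),('scene',(235,170),None)]))
print(tri([('wrist',(292,349),None),('scene',(231,178),None)]))
for z in(0,20,30):print(onz('wrist',(292,349),z),onz('wrist',(356.5,317),z))
crop('sc16','sc16d',200,130,280,200,9)
```

```text
[559. 367.  24.]
[553. 338.  30.]
[596. 341.   0.] [565. 377.   0.]
[580. 338.  20.] [552. 370.  20.]
[573. 336.  30.] [546. 367.  30.]
```

View pics/sc16d.png

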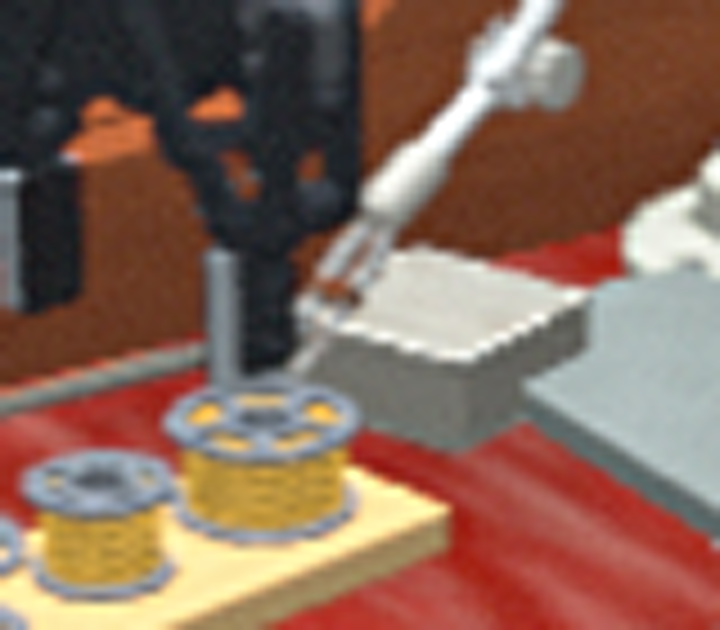

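View pics/w17.png

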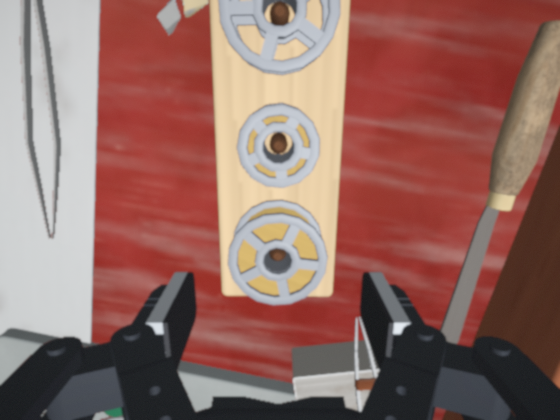

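jog_arm --pt "0 0.006 -0.0005 0 0 0 0.8" --pt "0 0.013 -0.001 -0.1 0 0 0.8" --pt "0 0.02 -0.001 -0.1 0 0 0.8" --pt "0 0.027 -0.001 -0.1 0 0 0.8" --pt "0 0.033 -0.001 -0.1 0 0 0.8" --pt "0 0.037 -0.001 -0.1 0 0 0.8" --pt "0 0.038 -0.001 -0.1 0 0 0.8" --pt "0 0.038 -0.001 -0.1 0 0 0.8"

```text
t: 29.8
position: [514.9, 317.2, 25.1]
orientation: [-0.454, -0.541, 0.542, 0.454]
wrist_force: [0.2, -0.0, -0.5]
grip_width: 68.3
```

Run:
```python
from h import *
settle(6);goto(515.3,317.5,15.5,100)
snap('scene','sc18');crop('sc18','sc18d',180,110,280,200,7)
```

```text
t 30.0 pos [515.7 317.6  26.2] yaw 100.03 dn [ 0.001 -0.001 -1.   ] F [ 0.3 -0.2  0.2] w 68.3
shift [-0.0001  0.0107  0.0004] rot [ 0.04  0.03 -0.04]
```

View pics/sc18d.png

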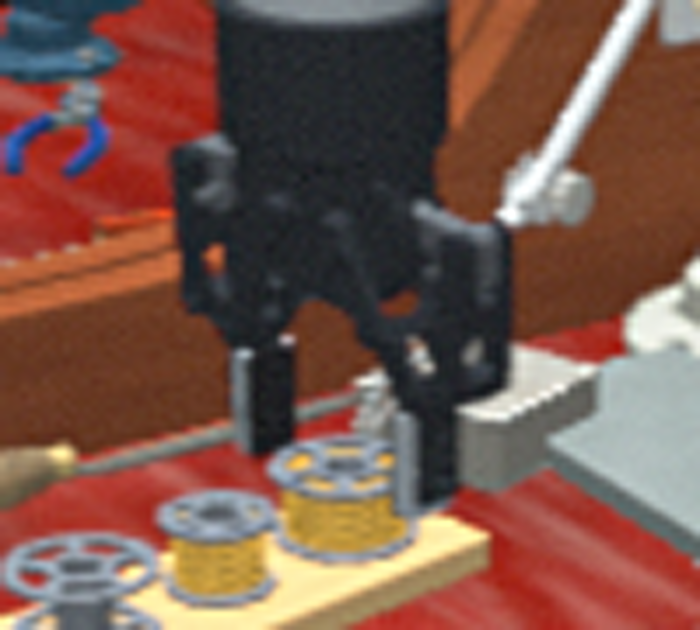

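jog_arm --pt "0 0.003 0.0003 0 0 0 0.8" --pt "0 0.006 0.0003 0 0 0 0.8" --pt "0 0.009 0.0003 0 0 0 0.8" --pt "0 0.0102 0.0003 0 0 0 0.8" --pt "0 0.0102 0.0003 0 0 0 0.8" --pt "0 0.0102 0.0003 0 0 0 0.8" --pt "0 0.0102 0.0003 0 0 0 0.8"

```text
t: 30.63
position: [515.5, 317.6, 16.0]
orientation: [0.455, 0.542, -0.542, -0.454]
wrist_force: [-0.2, -0.4, -0.1]
grip_width: 68.0
```

jog_arm --pt "0 0 0 0 0 0 0.7" --pt "0 0 0 0 0 0 0.6" --pt "0 0 0 0 0 0 0.5" --pt "0 0 0 0 0 0 0.3" --pt "0 0 0 0 0 0 0" --pt "0 0 0 0 0 0 0" --pt "0 0 0 0 0 0 0"

```text
t: 31.22
position: [515.9, 317.8, 16.7]
orientation: [0.455, 0.542, -0.541, -0.454]
wrist_force: [-0.3, -0.8, 5.8]
grip_width: 47.8
```

Run:
```python
from h import *
settle(4);goto(440,290,100,100)
```

```text
t 31.32 pos [516.  317.8  16.7] yaw 100.03 dn [ 0.002 -0.    -1.   ] F [-0.2 -0.8  5.2] w 47.9
shift [-0.0142 -0.0835  0.0795] rot [ 0.11  0.03 -0.03]
```

jog_arm --pt "0 -0.004 0 0 0 0 0" --pt "0 -0.012 0 0 0 0 0" --pt "0 -0.022 0 0 0 0 0" --pt "0 -0.034 0 0 0 0 0" --pt "0 -0.048 0 0 0 0 0" --pt "0 -0.064 0 0 0 0 0" --pt "0 -0.08 0.01 0 0 0 0" --pt "0 -0.088 0.025 0 0 0 0"

```text
t: 31.98
position: [494.0, 314.6, 108.3]
orientation: [0.456, 0.544, -0.539, -0.453]
wrist_force: [0.0, 0.0, -1.2]
grip_width: 47.9
```

Run:
```python
from h import *
snap('side','s19');goto(460,200,110,100);crop('s19','s19c',150,205,330,325,4)
```

```text
t 32.03 pos [490.  313.8 108.6] yaw 100.06 dn [ 0.004  0.001 -1.   ] F [-3.9 -0.8  0. ] w 48.2
shift [-0.1069 -0.0016  0.0494] rot [0.21 0.06 0.05]
```

View pics/s19c.png

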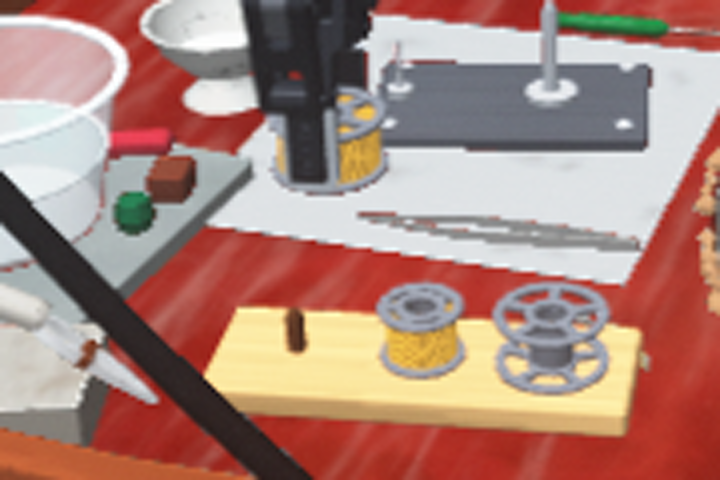

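jog_arm --pt "-0.008 0 0.006 0 0 0 0" --pt "-0.024 0 0.012 0 0 0 0" --pt "-0.045 0 0.018 0 -1 0 0" --pt "-0.068 0 0.024 0 -2 0 0" --pt "-0.092 0 0.03 0 -3 0 0" --pt "-0.116 0 0.035 0 -4 0 0" --pt "-0.142 0 0.04 0 -4 0 0" --pt "-0.168 0 0.044 0 -4 0 0"

```text
t: 32.7
position: [475.3, 139.1, 108.3]
orientation: [0.436, 0.558, -0.557, -0.434]
wrist_force: [0.8, -0.2, -0.5]
grip_width: 47.8
```

Run:
```python
from h import *
goto(484.2,49,110,104)
```

```text
t 32.7 pos [475.3 139.1 108.3] yaw 104.07 dn [ 0.003  0.001 -1.   ] F [ 0.8 -0.2 -0.5] w 47.8
shift [-0.0895 -0.0017  0.0133] rot [0.19 0.07 0.01]
```

jog_arm --pt "-0.02 0 0.003 0 0 0 0" --pt "-0.04 0 0.006 0 0 0 0" --pt "-0.058 0 0.009 0.1 0 0 0" --pt "-0.074 0 0.012 0.2 0 0 0" --pt "-0.084 0 0.0133 0.2 0 0 0" --pt "-0.0895 0 0.0133 0.2 0 0 0" --pt "-0.0895 0 0.0133 0.2 0 0 0" --pt "-0.0895 0 0.0133 0.2 0 0 0"

```text
t: 33.37
position: [484.1, 49.2, 108.3]
orientation: [0.435, 0.558, -0.557, -0.435]
wrist_force: [0.7, -0.1, -1.5]
grip_width: 47.8
```

Run:
```python
from h import *
np.set_printoptions(precision=2,suppress=True)
settle(8);goto(484.2,49,90,104)
snap('wrist','w20');snap('side','s20');snap('scene','sc20');crop('w20','w20c',190,200,370,380,4);crop('s20','s20c',235,145,325,255,6);crop('sc20','sc20c',240,160,350,260,6)
for n in('side','scene'): print(n,[np.round(proj(n,(484.2,49,z)),1) for z in (133,107,67)])
```

```text
t 33.52 pos [484.   49.7 108.2] yaw 104.14 dn [-0.  0. -1.] F [-0.6 -0.2 -1.6] w 48.0
shift [-0.    0.02 -0.  ] rot [-0.02  0.14  0.03]
side [array([285.6, 175.4]), array([285.9, 187.1]), array([286.4, 204.6])]
scene [array([293. , 179.8]), array([292.6, 192.5]), array([292. , 211.5])]
```

View pics/w20c.png

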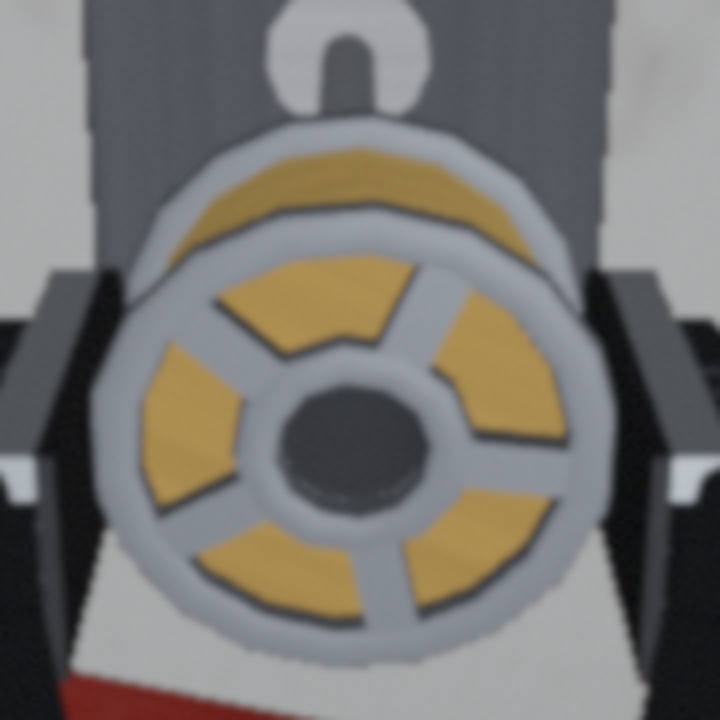

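View pics/s20c.png

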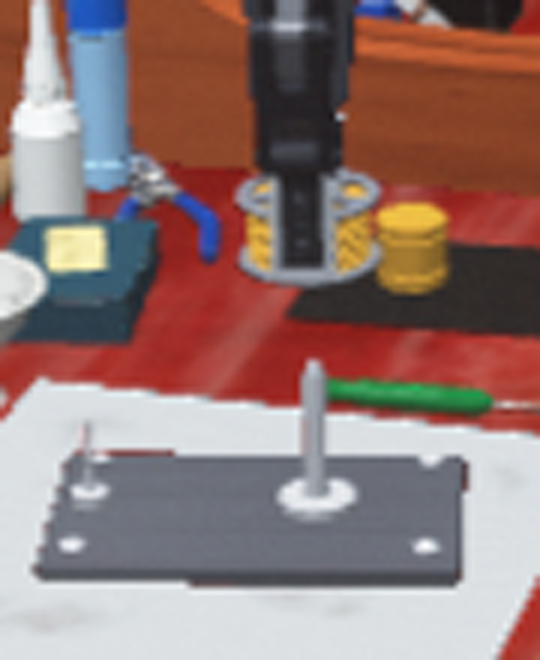

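View pics/sc20c.png

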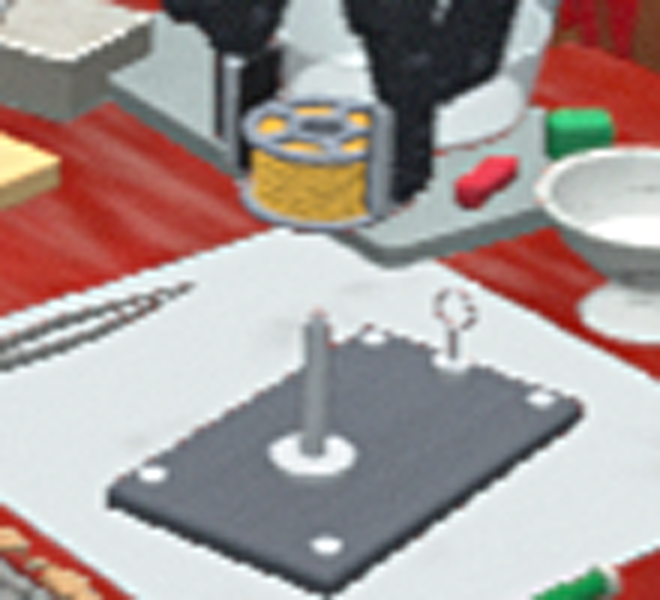

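Run:
```python
from h import *
np.set_printoptions(precision=2,suppress=True)
m=camera_model('wrist');K=np.array(m['K']);H=np.array(m['hand_eye'])
def toolpt(uv,y):
    d=H[:3,:3]@np.linalg.inv(K)@np.array([uv[0],uv[1],1.]);c=H[:3,3];return c+d*(y-c[1])/d[1]
print(toolpt((278.2,312.5),-23.3),toolpt((278.4,313.6),-24.5))
```

```text
[  0.12 -23.3    0.24] [  0.19 -24.5    0.57]
```

jog_arm --pt "-0.0004 0.004 -0.0002 0 0 0 0" --pt "-0.0008 0.01 -0.0002 0 0 0 0" --pt "-0.0008 0.017 -0.0002 0 0 0 0" --pt "-0.0008 0.024 -0.0002 0 0 0 0" --pt "-0.0008 0.031 -0.0002 0 0 0 0" --pt "-0.0008 0.035 -0.0002 0 0 0 0" --pt "-0.0008 0.036 -0.0002 0 0 0 0" --pt "-0.0008 0.036 -0.0002 0 0 0 0"

```text
t: 34.33
position: [483.9, 48.9, 71.6]
orientation: [-0.434, -0.557, 0.558, 0.435]
wrist_force: [0.1, -0.2, -1.3]
grip_width: 47.9
```

Run:
```python
from h import *
np.set_printoptions(precision=2,suppress=True)
settle(8);goto(484.4,49,17.7,104)
snap('side','s21');snap('scene','sc21');crop('s21','s21c',235,145,325,255,6);crop('sc21','sc21c',240,160,350,260,6)
```

```text
t 34.58 pos [484.9  48.9  72.7] yaw 104.14 dn [ 0.  0. -1.] F [-0.4  0.6 -0.6] w 47.8
shift [0.   0.06 0.  ] rot [0.03 0.14 0.01]
```

View pics/s21c.png

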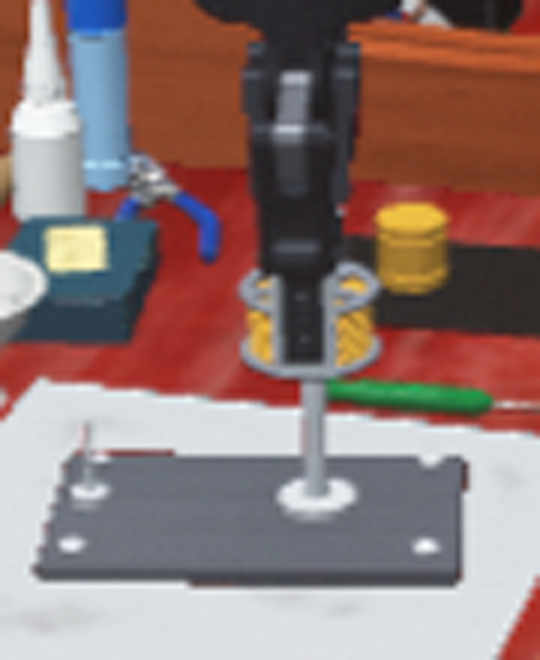

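View pics/sc21c.png

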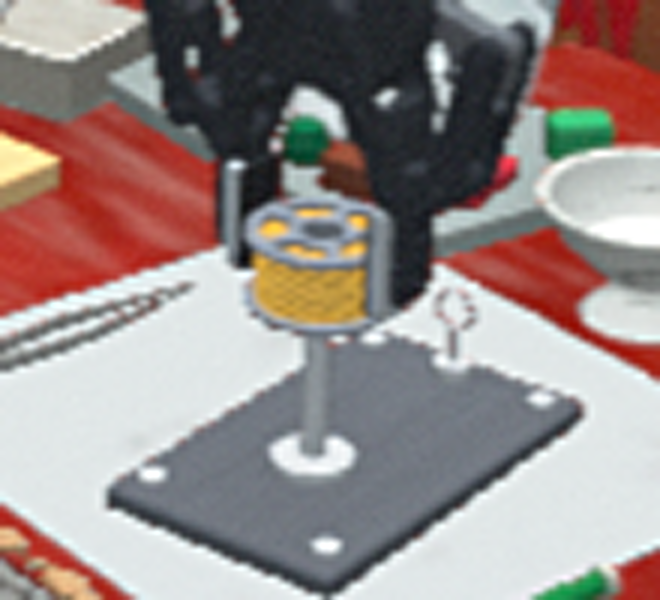

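jog_arm --pt "0 0.001 0.0009 0 0 0 0" --pt "0 0.003 0.0009 0 0 0 0" --pt "0 0.005 0.0009 0 0 0 0" --pt "0 0.007 0.0009 0 0 0 0" --pt "0 0.009 0.0009 0 0 0 0" --pt "0 0.011 0.0009 0 0 0 0" --pt "0 0.013 0.0009 0 0 0 0" --pt "0 0.013 0.0009 0 0 0 0"

```text
t: 35.35
position: [483.4, 48.7, 59.1]
orientation: [-0.434, -0.558, 0.558, 0.435]
wrist_force: [-0.1, 0.0, -1.9]
grip_width: 48.2
```

Run:
```python
from h import *
settle(5);goto(484.2,49,17.7,104)
```

```text
t 35.6 pos [484.   48.7  59.7] yaw 104.14 dn [ 0.001  0.    -1.   ] F [ 0.1  0.3 -1.5] w 48.0
shift [ 0.0003  0.042  -0.0002] rot [0.04 0.14 0.  ]
```

jog_arm --pt "0.0003 0.004 0 0 0 0 0" --pt "0.0003 0.009 0 0 0 0 0" --pt "0.0003 0.015 0 0 0 0 0" --pt "0.0003 0.021 0 0 0 0 0" --pt "0.0003 0.027 0 0 0 0 0" --pt "0.0003 0.032 0 0 0 0 0" --pt "0.0003 0.035 0 0 0 0 0" --pt "0.0003 0.036 0 0 0 0 0"

```text
t: 36.27
position: [483.3, 49.0, 22.8]
orientation: [-0.434, -0.558, 0.558, 0.435]
wrist_force: [0.2, -0.1, -1.1]
grip_width: 47.9
```

Run:
```python
from h import *
settle(6);goto(484.2,49,17.7,104)
```

```text
t 36.57 pos [484.4  49.   24.1] yaw 104.14 dn [ 0.001  0.    -1.   ] F [-0.  -0.7 -1.2] w 47.9
shift [0.0001 0.0064 0.0002] rot [ 0.09  0.14 -0.01]
```

jog_arm --pt "0 0.001 0 0 0 0 0" --pt "0 0.0025 0 0 0 0 0" --pt "0 0.004 0 0 0 0 0" --pt "0 0.0055 0 0 0 0 0" --pt "0 0.0065 0 0 0 0 0" --pt "0 0.007 0 0 0 0 0" --pt "0 0.0075 0 0 0 0 0" --pt "0 0.0075 0 0 0 0 0"

```text
t: 37.23
position: [484.3, 49.0, 17.6]
orientation: [0.435, 0.558, -0.557, -0.434]
wrist_force: [-4.0, 0.5, 10.2]
grip_width: 48.2
```

Seated at the predicted height (17.6, with contact force). Release and rise.

jog_arm --pt "0 -0.0005 0 0 0 0 0.6" --pt "0 -0.0005 0 0 0 0 0.7" --pt "0 -0.0005 0 0 0 0 0.8" --pt "0 -0.0005 0 0 0 0 0.8" --pt "0 -0.015 0 0 0 0 0.8" --pt "0 -0.04 0 0 0 0 0.8" --pt "0 -0.07 0 0 0 0 0.8" --pt "0 -0.095 0 0 0 0 0.8"

```text
t: 37.9
position: [484.0, 49.0, 113.6]
orientation: [0.435, 0.558, -0.558, -0.435]
wrist_force: [1.2, 0.4, -0.1]
grip_width: 68.6
```

Run:
```python
from h import *
settle(3);goto(436.9,-182.2,90,104)
snap('side','s22');crop('s22','s22c',190,165,330,325,4);snap('wrist','w22');crop('w22','w22c',200,130,360,300,4)
st=r.get_state();print(proj('wrist',(484.3,49,67),st),proj('wrist',(484.3,49,41),st))
```

```text
t 38.05 pos [486.6  48.9 114.9] yaw 104.14 dn [ 0.007 -0.    -1.   ] F [ 0.1  0.3 -0.4] w 68.3
shift [-0.2119  0.0246  0.1048] rot [ 0.37  0.14 -0.1 ]
[277.63223765 242.46292052] [277.6402174  225.94359861]
```

View pics/s22c.png

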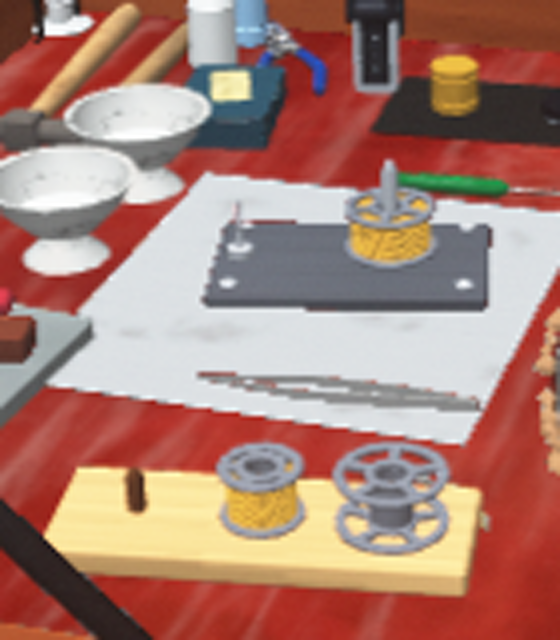

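View pics/w22c.png

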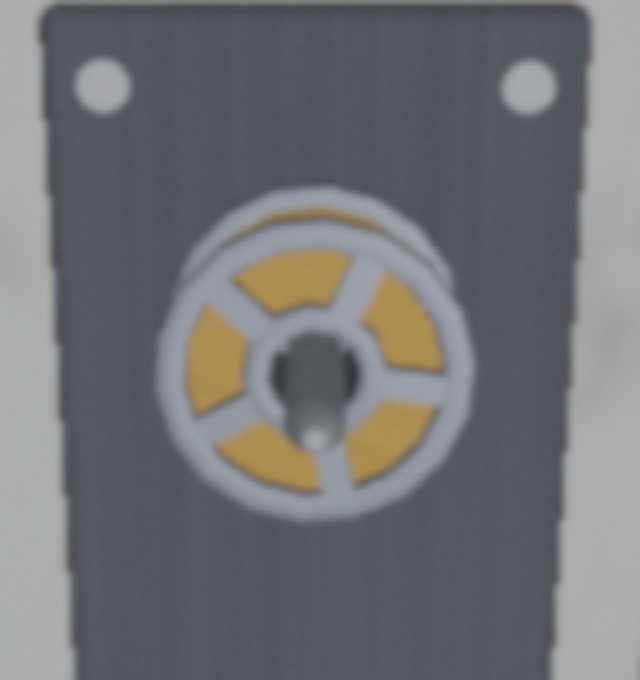

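jog_arm --pt "-0.015 0 0.007 0 0 0 0.8" --pt "-0.04 0 0.02 0.1 0 0 0.8" --pt "-0.07 0 0.034 0.2 0 0 0.8" --pt "-0.1 0 0.049 0.3 0 0 0.8" --pt "-0.13 0 0.064 0.4 0 0 0.8" --pt "-0.16 0 0.079 0.4 0.1 0 0.8" --pt "-0.19 0 0.094 0.4 0.1 -0.1 0.8" --pt "-0.212 0 0.105 0.4 0.1 -0.1 0.8"

```text
t: 38.82
position: [431.7, -183.8, 110.2]
orientation: [-0.432, -0.555, 0.559, 0.439]
wrist_force: [0.2, 0.1, -0.1]
grip_width: 68.4
```

jog_arm --pt "0 0 0 0 0 0 0.8" --pt "0 0 0 0 0 0 0.8" --pt "0 0 0 0 0 0 0.8"

```text
t: 39.07
position: [430.4, -182.8, 108.7]
orientation: [-0.431, -0.555, 0.559, 0.44]
wrist_force: [0.5, 0.1, 1.1]
grip_width: 68.3
```

Run:
```python
from h import *
settle(8);goto(436.9,-182.2,30,104)
st=r.get_state();snap('wrist','w23');crop('w23','w23c',200,130,360,330,4)
print(proj('wrist',(436.9,-182.2,13),st),proj('wrist',(513,-177,33),st))
```

```text
t 39.47 pos [ 431.9 -183.2  110.3] yaw 104.03 dn [-0.01   0.001 -1.   ] F [-1.  -0.1 -1. ] w 68.3
shift [-0.0005  0.0802 -0.0058] rot [-0.53  0.03  0.2 ]
[276.99900593 220.1150398 ] [257.72697818 332.15987229]
```

View pics/w23c.png

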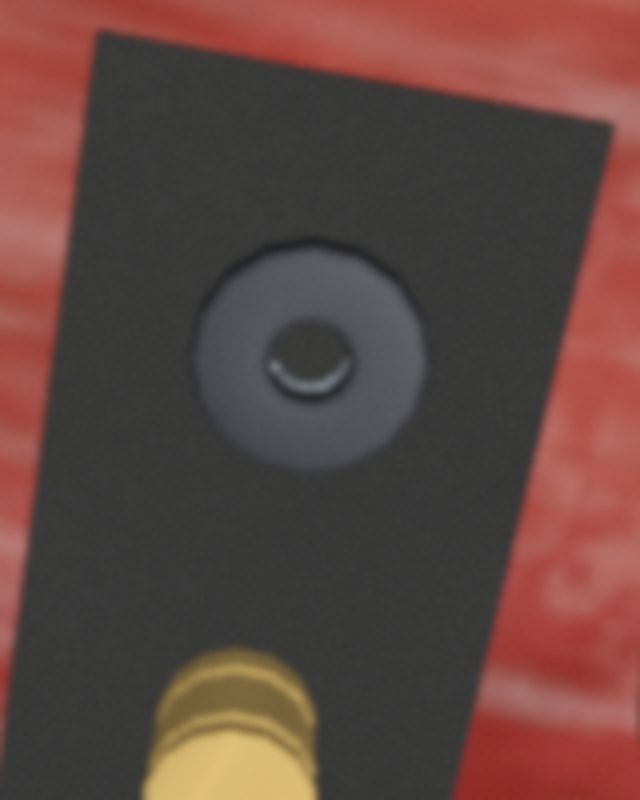

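jog_arm --pt "0 0.012 -0.001 -0.1 0 0 0.8" --pt "0 0.025 -0.002 -0.2 0 0.1 0.8" --pt "-0.0005 0.04 -0.004 -0.4 0 0.2 0.8" --pt "-0.0005 0.055 -0.0058 -0.5 0 0.2 0.8" --pt "-0.0005 0.068 -0.0058 -0.5 0 0.2 0.8" --pt "-0.0005 0.08 -0.0058 -0.5 0 0.2 0.8" --pt "-0.0005 0.085 -0.0058 -0.5 0 0.2 0.8" --pt "-0.0005 0.085 -0.0058 -0.5 0 0.2 0.8"

```text
t: 40.18
position: [435.8, -181.6, 24.1]
orientation: [-0.434, -0.557, 0.558, 0.436]
wrist_force: [0.4, -0.4, 0.4]
grip_width: 68.0
```

Run:
```python
from h import *
settle(8);goto(436.9,-182.2,5.5,104)
```

```text
t 40.43 pos [ 437.7 -182.8   26.2] yaw 104.02 dn [ 0.001 -0.001 -1.   ] F [-0.1 -0.7  0.3] w 68.4
shift [0.0008 0.0207 0.0006] rot [ 0.05  0.02 -0.08]
```

jog_arm --pt "0.0003 0.004 0.0006 0 0 0 0.8" --pt "0.0006 0.008 0.0006 0 0 0 0.8" --pt "0.0006 0.012 0.0006 0 0 0 0.8" --pt "0.0006 0.016 0.0006 0 0 0 0.8" --pt "0.0006 0.019 0.0006 0 0 0 0.8" --pt "0.0006 0.0205 0.0006 0 0 0 0.8" --pt "0.0006 0.0205 0.0006 0 0 0 0.8" --pt "0.0006 0.0205 0.0006 0 0 0 0.8"

```text
t: 41.1
position: [436.8, -182.3, 5.5]
orientation: [-0.436, -0.557, 0.557, 0.435]
wrist_force: [-0.5, 0.3, 0.6]
grip_width: 68.1
```

Run:
```python
from h import *
settle(8);goto(436.9,-182.2,5.5,104)
```

```text
t 41.25 pos [ 437.2 -182.5    5.8] yaw 104.01 dn [ 0.002 -0.001 -1.   ] F [ 0.2 -0.1  0. ] w 68.5
shift [0.0004 0.0003 0.0002] rot [ 0.07  0.01 -0.09]
```

jog_arm --pt "0 0 0 0 0 0 0.65" --pt "0 0 0 0 0 0 0.5" --pt "0 0 0 0 0 0 0.3" --pt "0 0 0 0 0 0 0" --pt "0 0 0 0 0 0 0" --pt "0 0 0 0 0 0 0" --pt "0 0 0 0 0 0 0"

```text
t: 41.83
position: [437.5, -182.7, 6.5]
orientation: [-0.436, -0.557, 0.557, 0.434]
wrist_force: [-0.7, 0.7, 5.2]
grip_width: 38.7
```

Run:
```python
from h import *
settle(4);goto(484.2,49,100,104)
```

```text
t 41.93 pos [ 437.5 -182.7    6.5] yaw 104.01 dn [ 0.002 -0.002 -1.   ] F [-1.3  0.4  4.8] w 38.7
shift [ 0.2133 -0.0938 -0.1016] rot [ 0.09  0.01 -0.12]
```

jog_arm --pt "0 -0.003 0 0 0 0 0" --pt "0 -0.01 0 0 0 0 0" --pt "0 -0.022 0 0 0 0 0" --pt "0 -0.036 0 0 0 0 0" --pt "0 -0.052 0 0 0 0 0" --pt "0.008 -0.07 -0.004 0 0 0 0" --pt "0.025 -0.086 -0.012 0 0 0 0" --pt "0.05 -0.095 -0.024 0 0 0 0"

```text
t: 42.6
position: [450.0, -129.6, 104.1]
orientation: [0.439, 0.557, -0.556, -0.434]
wrist_force: [1.4, 0.5, -0.6]
grip_width: 38.3
```

Run:
```python
from h import *
goto(484.2,49,100,104)
snap('wrist','w24')
```

```text
t 42.6 pos [ 450.  -129.6  104.1] yaw 103.84 dn [ 0.006 -0.004 -1.   ] F [ 1.4  0.5 -0.6] w 38.3
shift [ 0.1652  0.0036 -0.0759] rot [ 0.27 -0.16 -0.3 ]
```

View pics/w24.png

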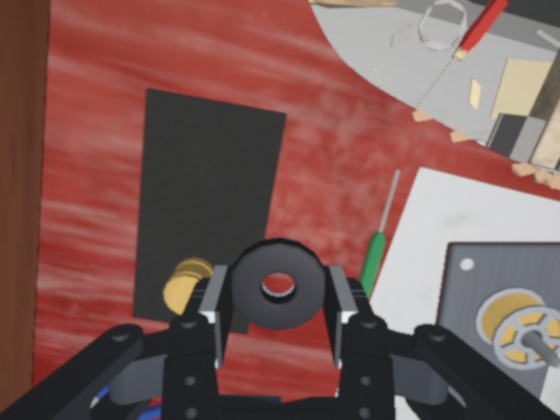

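Disc held level, bore visible at (278,285). On to the spindle.

jog_arm --pt "0.025 0 -0.012 0 0 0 0" --pt "0.052 0 -0.024 0 0 0 0" --pt "0.08 0 -0.037 0.1 0 -0.1 0" --pt "0.108 0 -0.05 0.2 -0.1 -0.2 0" --pt "0.132 0 -0.061 0.2 -0.1 -0.3 0" --pt "0.15 0 -0.069 0.2 -0.1 -0.3 0" --pt "0.162 0 -0.075 0.2 -0.1 -0.3 0" --pt "0.165 0 -0.0758 0.2 -0.1 -0.3 0"

```text
t: 43.32
position: [484.3, 55.5, 105.5]
orientation: [0.433, 0.561, -0.556, -0.434]
wrist_force: [0.5, -0.6, 0.1]
grip_width: 38.5
```

jog_arm --pt "0 0 0 0 0 0 0" --pt "0 0 0 0 0 0 0" --pt "0 0 0 0 0 0 0"

```text
t: 43.57
position: [484.1, 54.8, 105.6]
orientation: [0.434, 0.561, -0.556, -0.434]
wrist_force: [-0.2, 0.5, -0.3]
grip_width: 38.5
```

Run:
```python
from h import *
np.set_printoptions(precision=2,suppress=True)
settle(8);goto(484.2,49,78,104)
snap('wrist','w25');crop('w25','w25c',215,210,345,350,5)
```

```text
t 43.67 pos [484.2  54.7 105.5] yaw 104.29 dn [ 0.    0.01 -1.  ] F [ 0.5 -0.6 -0.9] w 38.2
shift [-0.01  0.03  0.  ] rot [0.25 0.29 0.25]
```

View pics/w25c.png

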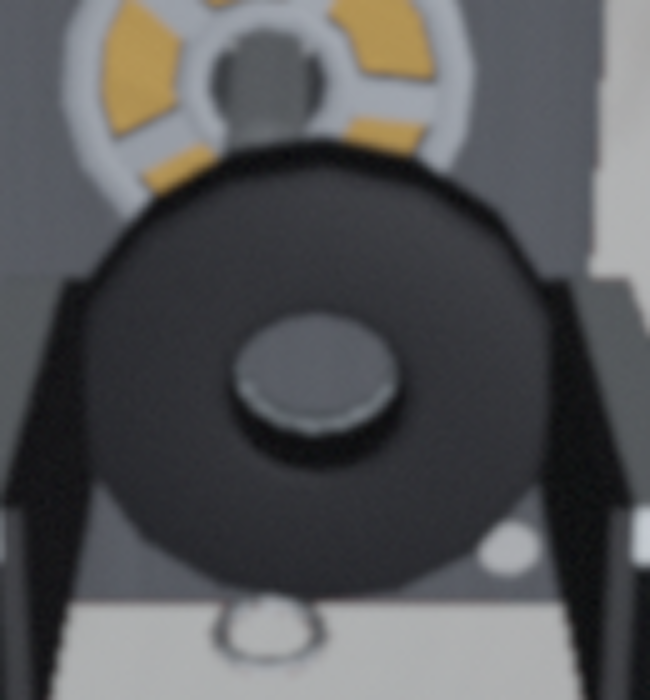

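Run:
```python
from h import *
np.set_printoptions(precision=4,suppress=True)
m=camera_model('wrist');K=np.array(m['K']);H=np.array(m['hand_eye'])
def toolpt(uv,y):
    d=H[:3,:3]@np.linalg.inv(K)@np.array([uv[0],uv[1],1.]);c=H[:3,3];return c+d*(y-c[1])/d[1]
print(toolpt((278.0,288),-6.5))
goto(484.2,49,78,104)
```

```text
[ 0.047  -6.5     0.8521]
t 43.72 pos [484.2  54.7 105.5] yaw 104.29 dn [ 0.003  0.005 -1.   ] F [-0.4  0.2  0.6] w 38.3
shift [-0.0057  0.0275  0.0016] rot [0.25 0.29 0.25]
```

jog_arm --pt "-0.001 0.003 0.0002 0.1 0.1 0.1 0" --pt "-0.003 0.007 0.0005 0.2 0.2 0.2 0" --pt "-0.005 0.012 0.001 0.2 0.3 0.25 0" --pt "-0.0056 0.017 0.001 0.25 0.3 0.25 0" --pt "-0.0056 0.022 0.001 0.25 0.3 0.25 0" --pt "-0.0056 0.026 0.001 0.25 0.3 0.25 0" --pt "-0.0056 0.0275 0.001 0.25 0.3 0.25 0" --pt "-0.0056 0.0275 0.001 0.25 0.3 0.25 0"

```text
t: 44.38
position: [484.1, 49.3, 77.3]
orientation: [-0.435, -0.557, 0.557, 0.436]
wrist_force: [0.0, -0.4, -0.7]
grip_width: 38.2
```

Run:
```python
from h import *
settle(8);goto(484.8,49,44.5,104)
snap('side','s26');snap('scene','sc26');snap('wrist','w26');crop('s26','s26c',235,145,325,255,6);crop('sc26','sc26c',240,160,350,260,6);crop('w26','w26c',215,210,345,350,5)
```

```text
t 44.58 pos [485.   49.3  78.2] yaw 104.0 dn [ 0. -0. -1.] F [ 0.4 -0.1 -0.3] w 38.4
shift [-0.0002  0.0337  0.0003] rot [ 0.03 -0.   -0.01]
```

View pics/s26c.png

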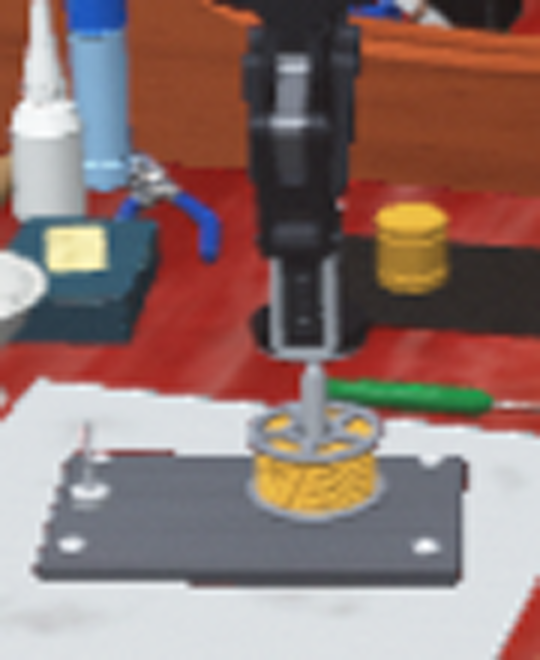

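View pics/sc26c.png

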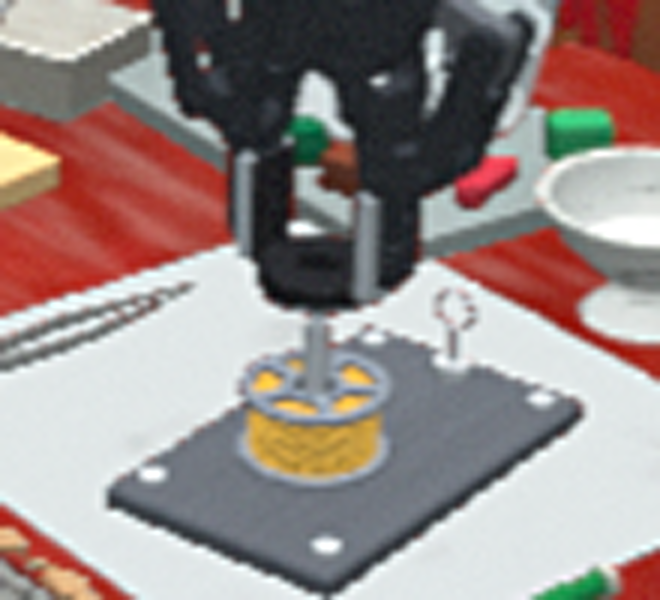

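View pics/w26c.png

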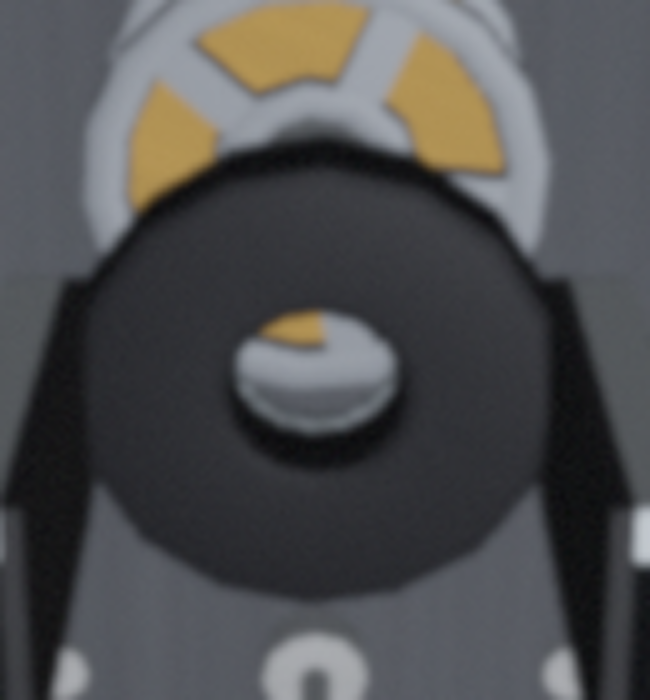

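jog_arm --pt "0 0.002 0.0009 0 0 0 0" --pt "0 0.005 0.001 0 0 0 0" --pt "0 0.008 0.001 0 0 0 0" --pt "0 0.011 0.001 0 0 0 0" --pt "0 0.014 0.001 0 0 0 0" --pt "0 0.017 0.001 0 0 0 0" --pt "0 0.018 0.001 0 0 0 0" --pt "0 0.018 0.001 0 0 0 0"

```text
t: 45.4
position: [483.6, 49.0, 59.8]
orientation: [-0.435, -0.557, 0.557, 0.435]
wrist_force: [0.8, 0.1, -0.2]
grip_width: 38.3
```

Run:
```python
from h import *
settle(8);goto(484.2,49,44.5,104)
snap('side','s27');crop('s27','s27c',235,145,325,255,6)
```

```text
t 45.65 pos [484.2  49.   60.5] yaw 104.0 dn [ 0.001 -0.    -1.   ] F [ 0.3  0.3 -0.6] w 38.1
shift [-0.      0.016   0.0001] rot [ 0.06 -0.   -0.02]
```

View pics/s27c.png

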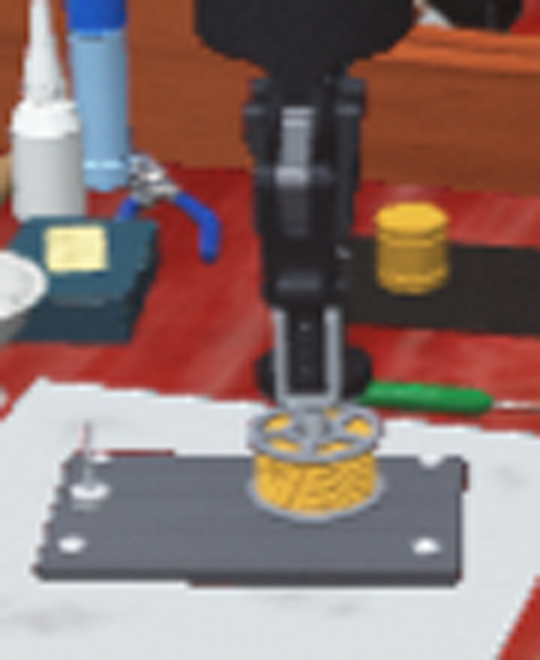

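Disc is over the spindle without contact force (bottom ~57 mm). Lowering on.

jog_arm --pt "0 0.003 0 0 0 0 0" --pt "0 0.006 0 0 0 0 0" --pt "0 0.009 0 0 0 0 0" --pt "0 0.0115 0 0 0 0 0" --pt "0 0.0135 0 0 0 0 0" --pt "0 0.0145 0 0 0 0 0" --pt "0 0.015 0 0 0 0 0" --pt "0 0.015 0 0 0 0 0"

```text
t: 46.37
position: [484.2, 49.0, 45.3]
orientation: [0.436, 0.557, -0.557, -0.435]
wrist_force: [0.4, 0.2, -0.5]
grip_width: 38.5
```

Run:
```python
from h import *
settle(8);goto(484.2,49,44.5,104)
```

```text
t 46.52 pos [484.4  49.   45.6] yaw 103.99 dn [ 0.001 -0.    -1.   ] F [ 0.4  0.4 -0.4] w 38.2
shift [0.0001 0.0011 0.0002] rot [ 0.07 -0.01 -0.02]
```

jog_arm --pt "0 0.0006 0 0 0 0 0" --pt "0 0.0012 0 0 0 0 0" --pt "0 0.0018 0 0 0 0 0" --pt "0 0.0024 0 0 0 0 0" --pt "0 0.0024 0 0 0 0 0"

```text
t: 46.93
position: [484.8, 49.0, 44.5]
orientation: [0.436, 0.558, -0.557, -0.435]
wrist_force: [-2.8, 0.3, 9.9]
grip_width: 38.5
```

Seated at exactly the predicted height. Release and lift.

jog_arm --pt "0 -0.0005 0 0 0 0 0.5" --pt "0 -0.0005 0 0 0 0 0.65" --pt "0 -0.0005 0 0 0 0 0.8" --pt "0 -0.0005 0 0 0 0 0.8" --pt "0 -0.012 0 0 0 0 0.8" --pt "0 -0.03 0 0 0 0 0.8" --pt "0 -0.05 0 0 0 0 0.8" --pt "0 -0.06 0 0 0 0 0.8"

```text
t: 47.6
position: [485.7, 49.0, 106.1]
orientation: [0.437, 0.558, -0.556, -0.434]
wrist_force: [-0.2, -0.2, 0.1]
grip_width: 68.2
```

Run:
```python
from h import *
settle(4);goto(513.4,-177.5,100,104)
snap('side','s28');crop('s28','s28c',235,145,325,255,6)
```

```text
t 47.8 pos [484.5  49.  104.1] yaw 104.0 dn [ 0.002 -0.    -1.   ] F [ 0.7  0.5 -0.7] w 68.2
shift [-0.2268  0.0041  0.0267] rot [ 0.09  0.   -0.03]
```

View pics/s28c.png

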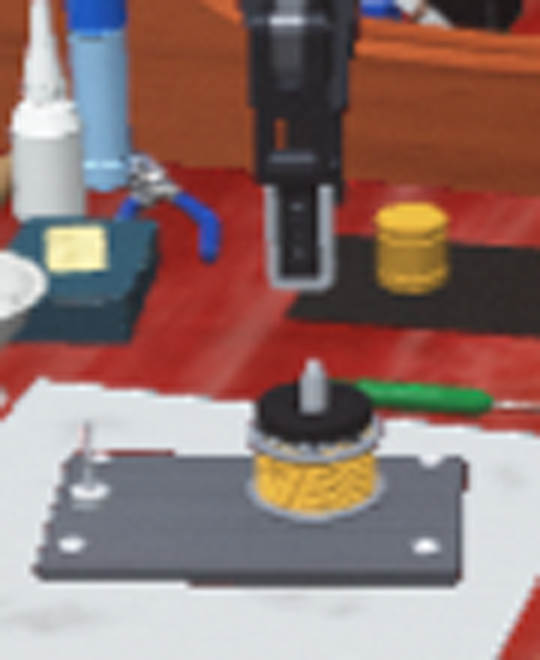

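Disc lies flat on the spool with the spindle through it. Now the weight.

jog_arm --pt "-0.018 0 0.002 0 0 0 0.8" --pt "-0.045 0 0.006 0 0 0 0.8" --pt "-0.075 0 0.009 0 0 0 0.8" --pt "-0.108 0 0.013 0 0 0 0.8" --pt "-0.142 0 0.017 0 0 0 0.8" --pt "-0.175 0 0.021 0 0 0 0.8" --pt "-0.205 0 0.025 0 0 0 0.8" --pt "-0.227 0 0.0267 0 0 0 0.8"

```text
t: 48.52
position: [512.0, -179.9, 102.0]
orientation: [-0.435, -0.556, 0.557, 0.436]
wrist_force: [0.3, 1.5, 0.2]
grip_width: 68.6
```

jog_arm --pt "0 0 0 0 0 0 0.8" --pt "0 0 0 0 0 0 0.8" --pt "0 0 0 0 0 0 0.8"

```text
t: 48.77
position: [510.6, -178.9, 100.5]
orientation: [-0.434, -0.556, 0.557, 0.438]
wrist_force: [-0.4, 0.1, 0.8]
grip_width: 68.2
```

Run:
```python
from h import *
settle(8);goto(513.4,-177.5,45,104)
st=r.get_state();snap('wrist','w29');crop('w29','w29c',200,130,360,330,4)
print(proj('wrist',(513.4,-177.5,33),st))
```

```text
t 49.17 pos [ 512.  -179.3  102.1] yaw 103.95 dn [-0.002  0.    -1.   ] F [-0.5  0.4 -0.6] w 68.4
shift [ 0.0013  0.0571 -0.0018] rot [-0.09 -0.05  0.04]
[280.02468908 229.08119809]
```

View pics/w29c.png

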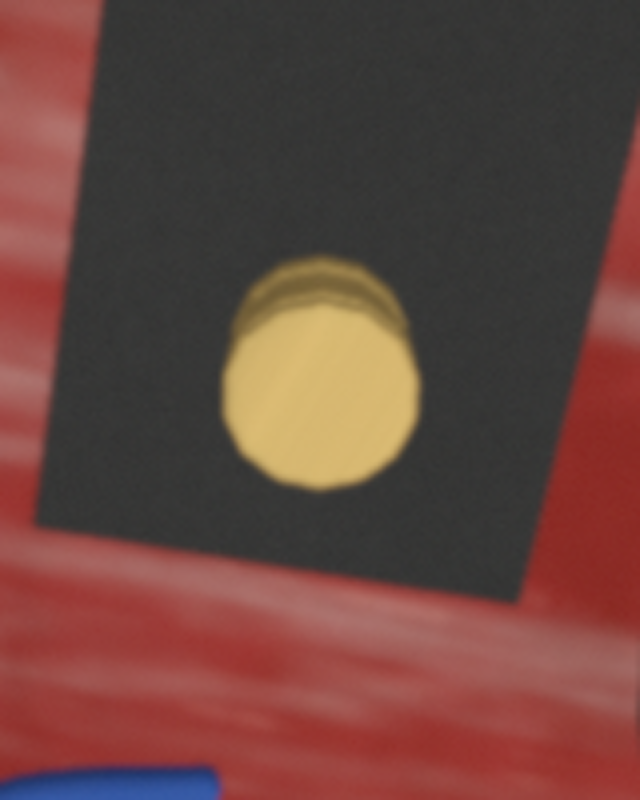

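jog_arm --pt "0.0005 0.008 -0.0005 0 0 0 0.8" --pt "0.001 0.018 -0.001 0 0 0 0.8" --pt "0.0013 0.03 -0.0018 -0.1 0 0 0.8" --pt "0.0013 0.042 -0.0018 -0.1 0 0 0.8" --pt "0.0013 0.054 -0.0018 -0.1 0 0 0.8" --pt "0.0013 0.066 -0.0018 -0.1 0 0 0.8" --pt "0.0013 0.075 -0.0018 -0.1 0 0 0.8" --pt "0.0013 0.079 -0.0018 -0.1 0 0 0.8"

```text
t: 49.88
position: [511.8, -176.9, 20.8]
orientation: [-0.434, -0.557, 0.557, 0.437]
wrist_force: [-0.5, 0.2, -0.1]
grip_width: 67.9
```

Run:
```python
from h import *
settle(8);goto(513.4,-177.5,8,104)
```

```text
t 50.23 pos [ 514.1 -178.1   23.9] yaw 103.94 dn [ 0.002 -0.    -1.   ] F [0.  1.1 0.3] w 68.2
shift [0.0007 0.0159 0.0006] rot [ 0.09 -0.06 -0.03]
```

jog_arm --pt "0.0005 0.003 0.0005 0 0 0 0.8" --pt "0.0006 0.006 0.0005 0 0 0 0.8" --pt "0.0006 0.01 0.0005 0 0 0 0.8" --pt "0.0006 0.0135 0.0005 0.1 0 0 0.8" --pt "0.0006 0.0155 0.0005 0.1 0 0 0.8" --pt "0.0006 0.016 0.0005 0.1 0 0 0.8" --pt "0.0006 0.016 0.0005 0.1 0 0 0.8" --pt "0.0006 0.016 0.0005 0.1 0 0 0.8"

```text
t: 50.9
position: [513.5, -177.6, 7.8]
orientation: [-0.436, -0.557, 0.557, 0.436]
wrist_force: [-0.3, -0.1, -0.0]
grip_width: 68.2
```

jog_arm --pt "0 0 0 0 0 0 0.6" --pt "0 0 0 0 0 0 0.45" --pt "0 0 0 0 0 0 0.3" --pt "0 0 0 0 0 0 0" --pt "0 0 0 0 0 0 0" --pt "0 0 0 0 0 0 0" --pt "0 0 0 0 0 0 0" --pt "0 0 0 0 0 0 0"

```text
t: 51.57
position: [513.9, -177.7, 8.2]
orientation: [-0.436, -0.557, 0.557, 0.435]
wrist_force: [-0.6, 0.8, 5.3]
grip_width: 28.4
```

Run:
```python
from h import *
settle(5);goto(484.2,49,110,104)
```

```text
t 51.67 pos [ 513.8 -177.7    8.2] yaw 103.94 dn [ 0.    -0.001 -1.   ] F [-0.2  0.6  6.8] w 28.7
shift [ 0.2271 -0.102  -0.0259] rot [ 0.01 -0.06 -0.05]
```

jog_arm --pt "0 -0.003 0 0 0 0 0" --pt "0 -0.01 0 0 0 0 0" --pt "0 -0.022 0 0 0 0 0" --pt "0 -0.036 0 0 0 0 0" --pt "0 -0.052 0 0 0 0 0" --pt "0.008 -0.07 -0.001 0 0 0 0" --pt "0.025 -0.088 -0.003 0 0 0 0" --pt "0.05 -0.1 -0.006 0 0 0 0"

```text
t: 52.33
position: [508.8, -128.9, 110.1]
orientation: [0.438, 0.556, -0.556, -0.435]
wrist_force: [0.8, 0.2, -1.2]
grip_width: 28.3
```

Run:
```python
from h import *
goto(484.2,49,110,104)
```

```text
t 52.33 pos [ 508.8 -128.9  110.1] yaw 103.8 dn [ 0.003 -0.002 -1.   ] F [ 0.8  0.2 -1.2] w 28.3
shift [ 0.1786 -0.0004 -0.0186] rot [ 0.14 -0.2  -0.18]
```

jog_arm --pt "0.028 0 -0.003 0 0 0 0" --pt "0.058 0 -0.006 0 0 0 0" --pt "0.088 0 -0.009 0 -0.1 -0.1 0" --pt "0.118 0 -0.012 0.1 -0.2 -0.1 0" --pt "0.144 0 -0.015 0.1 -0.2 -0.2 0" --pt "0.164 0 -0.017 0.1 -0.2 -0.2 0" --pt "0.175 0 -0.0186 0.1 -0.2 -0.2 0" --pt "0.1786 0 -0.0186 0.1 -0.2 -0.2 0"

```text
t: 53.0
position: [483.6, 50.4, 109.5]
orientation: [0.435, 0.558, -0.558, -0.435]
wrist_force: [0.6, -0.2, -0.8]
grip_width: 28.4
```

jog_arm --pt "0 0 0 0 0 0 0" --pt "0 0 0 0 0 0 0" --pt "0 0 0 0 0 0 0"

```text
t: 53.25
position: [483.8, 49.5, 109.5]
orientation: [0.435, 0.558, -0.557, -0.435]
wrist_force: [-0.1, -0.2, -0.2]
grip_width: 28.5
```

Run:
```python
from h import *
settle(8);goto(484.2,49,80,104)
```

```text
t 53.35 pos [483.9  49.5 109.5] yaw 104.04 dn [ 0.  0. -1.] F [ 0.3 -0.5 -0.9] w 28.6
shift [-0.0005  0.0295 -0.0002] rot [0.01 0.04 0.02]
```

jog_arm --pt "-0.0003 0.004 0 0 0 0 0" --pt "-0.0005 0.009 0 0 0 0 0" --pt "-0.0005 0.015 0 0 0 0 0" --pt "-0.0005 0.021 0 0 0 0 0" --pt "-0.0005 0.027 0 0 0 0 0" --pt "-0.0005 0.03 0 0 0 0 0" --pt "-0.0005 0.0305 0 0 0 0 0" --pt "-0.0005 0.0305 0 0 0 0 0"

```text
t: 54.02
position: [483.6, 49.1, 78.5]
orientation: [-0.435, -0.557, 0.557, 0.435]
wrist_force: [0.1, 0.4, -1.1]
grip_width: 28.3
```

Run:
```python
from h import *
settle(8);goto(484.2,49,56.2,104)
snap('side','s30');snap('scene','sc30');crop('s30','s30c',250,165,320,255,8);crop('sc30','sc30c',255,175,335,255,8)
```

```text
t 54.22 pos [484.4  49.   79.4] yaw 104.05 dn [ 0.001  0.    -1.   ] F [-0.3 -0.4 -1. ] w 28.3
shift [-0.      0.0232  0.0002] rot [0.06 0.05 0.01]
```

View pics/s30c.png

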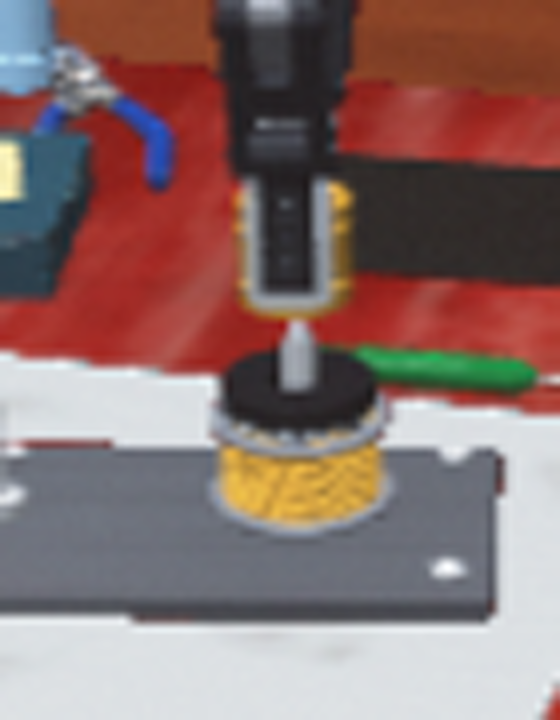

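View pics/sc30c.png

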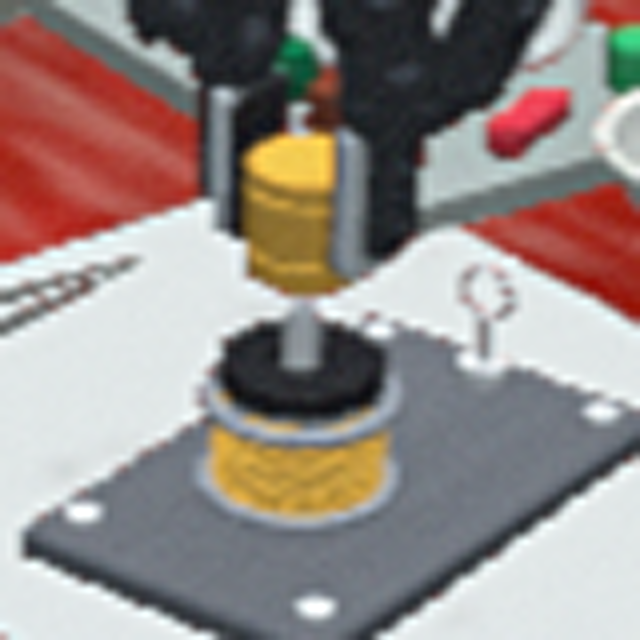

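jog_arm --pt "0 0.002 0.0004 0 0 0 0" --pt "0 0.004 0.0005 0 0 0 0" --pt "0 0.006 0.0005 0 0 0 0" --pt "0 0.008 0.0005 0 0 0 0" --pt "0 0.01 0.0005 0 0 0 0" --pt "0 0.012 0.0005 0 0 0 0" --pt "0 0.013 0.0005 0 0 0 0" --pt "0 0.013 0.0005 0 0 0 0"

```text
t: 54.98
position: [483.5, 48.9, 66.0]
orientation: [0.435, 0.558, -0.557, -0.435]
wrist_force: [-0.7, -0.7, -2.0]
grip_width: 28.2
```

Run:
```python
from h import *
settle(8);goto(484.2,49,56.2,104)
```

```text
t 55.18 pos [484.   48.9  66.4] yaw 104.05 dn [ 0.001  0.    -1.   ] F [ 0.1 -0.6 -0.6] w 28.8
shift [ 0.0001  0.0102 -0.0002] rot [0.07 0.05 0.  ]
```

Bottom at ~61 mm, spindle tip is inside the bore, no contact. Continue.

jog_arm --pt "0 0.002 0 0 0 0 0" --pt "0 0.004 0 0 0 0 0" --pt "0 0.006 0 0 0 0 0" --pt "0 0.0075 0 0 0 0 0" --pt "0 0.0085 0 0 0 0 0" --pt "0 0.009 0 0 0 0 0" --pt "0 0.009 0 0 0 0 0" --pt "0 0.009 0 0 0 0 0"

```text
t: 55.85
position: [484.0, 48.9, 57.4]
orientation: [0.435, 0.558, -0.557, -0.435]
wrist_force: [-0.6, 1.0, -2.2]
grip_width: 28.5
```

jog_arm --pt "0 0.0006 0 0 0 0 0" --pt "0 0.0012 0 0 0 0 0" --pt "0 0.0018 0 0 0 0 0" --pt "0 0.0022 0 0 0 0 0" --pt "0 0.0022 0 0 0 0 0"

```text
t: 56.27
position: [484.3, 48.9, 56.2]
orientation: [0.435, 0.558, -0.557, -0.435]
wrist_force: [-2.2, -0.3, 5.9]
grip_width: 28.4
```

Contact at the predicted 56.2. Release and lift clear.

jog_arm --pt "0 0 0 0 0 0 0.45" --pt "0 0 0 0 0 0 0.6" --pt "0 0 0 0 0 0 0.8" --pt "0 0 0 0 0 0 0.8" --pt "0 -0.012 0 0 0 0 0.8" --pt "0 -0.035 0 0 0 0 0.8" --pt "0 -0.065 0 0 0 0 0.8" --pt "0 -0.1 0 0 0 0 0.8"

```text
t: 56.93
position: [482.3, 48.9, 155.5]
orientation: [-0.434, -0.557, 0.558, 0.436]
wrist_force: [0.7, 0.7, -0.0]
grip_width: 68.3
```

jog_arm --pt "0 -0.02 0 0 0 0 0.8" --pt "0 -0.04 0 0 0 0 0.8" --pt "0 -0.04 0 0 0 0 0.8" --pt "0 -0.04 0 0 0 0 0.8" --pt "0 -0.04 0 0 0 0 0.8"

```text
t: 57.35
position: [481.7, 48.9, 194.5]
orientation: [-0.434, -0.557, 0.558, 0.436]
wrist_force: [-0.3, 1.0, -0.4]
grip_width: 68.3
```

Run:
```python
from h import *
settle(8);goto(484.2,49,56.2,104)
st=r.get_state()
snap('side','s31');snap('scene','sc31');snap('wrist','w31');crop('s31','s31c',190,165,330,325,4);crop('sc31','sc31c',165,160,335,260,4.7)
print(proj('side',(484.2,49,81)),proj('side',(484.2,49,51)),proj('wrist',(484.2,49,81),st))
```

```text
t 57.5 pos [481.1  48.9 193.8] yaw 104.04 dn [-0.006  0.001 -1.   ] F [ 0.3  0.5 -0.7] w 68.4
shift [-0.0009  0.1376 -0.0038] rot [-0.33  0.04  0.12]
[286.18449964 198.50624991] [286.53869683 211.44234469] [276.57447124 209.95443985]
```

View pics/s31c.png

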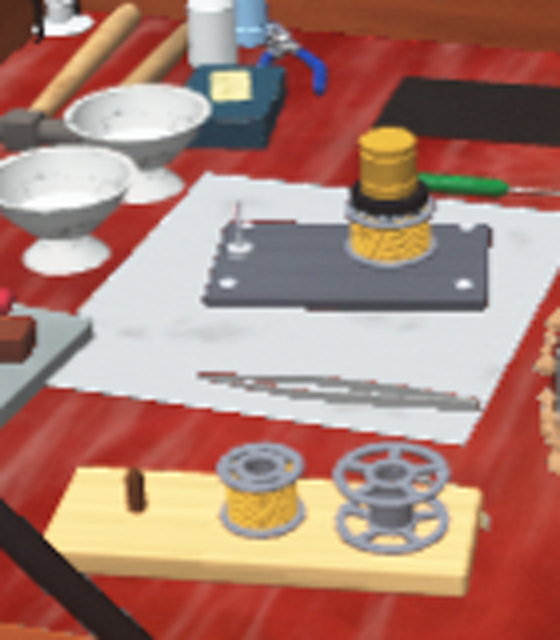

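View pics/sc31c.png

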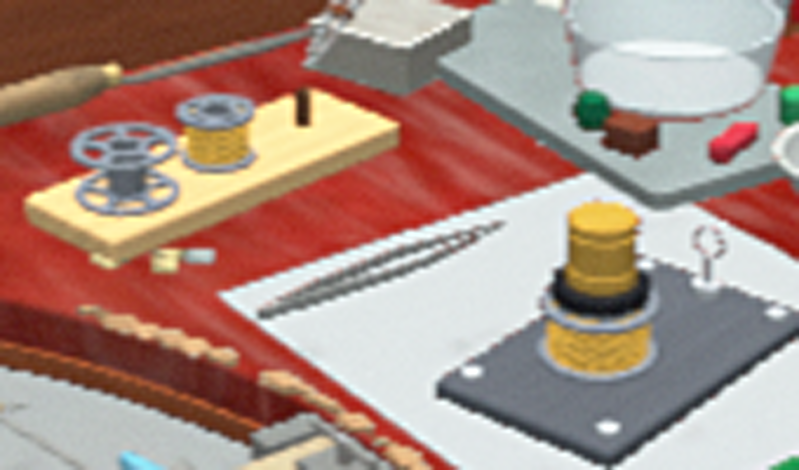

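View pics/w31.png

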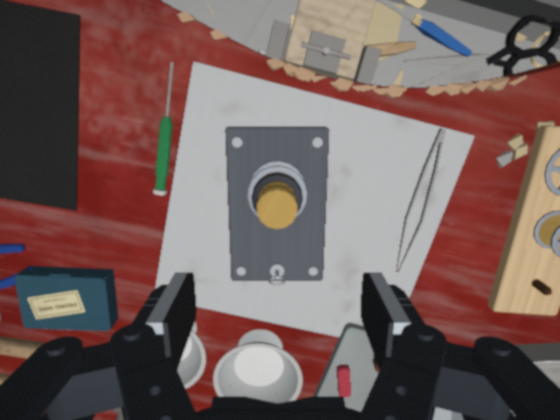

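All parts are in place and the arm is clear. Handing in.

Run:
```python
from h import *
print(r.get_state()['t'],np.abs(r.get_state()['qvel']).max()); print(job.close_job())
```

```text
57.65 0.007519618086476403
the job is handed in; nothing more can be done
None
```

The spool change is done and handed in at 57.7 s, within the 125 s limit.

- **What was done:** The brake weight and then the pressure disc went side by side onto the rubber mat. The empty spool went onto the free peg and the large full spool onto the spindle. The disc and then the weight went back on top, each part lowered to light contact before release (5 to 15 N).
- **Seating:** Each part made contact within about 0.2 mm of the height worked out for it.
- **Last pictures (side, scene and wrist):** The stack stands upright on the spindle and the empty spool sits flat on the former free peg. The small spool is still on its peg, the large spool's old peg and the mat are empty, and nothing was knocked over. The gripper was about 0.1 m above the weight and touching nothing.
- **Small disagreements:** My single-camera readings of the same points differed by several millimetres (up to about 13 mm). I relied on wrist-camera views, and the side and scene views led me to shift the large spool, disc and weight by 1 mm or less before threading them. No check failed.

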